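Set out sample panels in a shingled row on a viewing tray

ROBOT

A 7-joint arm with a two-finger parallel gripper is mounted at the origin on the work surface; the furniture and walls round the work are solid. World frame = base frame: x ahead of the robot, y to its left, z up, the work surface at z = 0. Lengths are in m, angles in degrees, forces in N, time in s.
With the tool pointing down it reaches from about 0.4 to 0.85 m from the base axis. Payload 4.4 kg.
Tool frame: the origin (TCP) lies at the very end of the fingers, on their centre line; the grasp point (between the pads) lies 19 mm behind it; z points along the fingers, y is the line along which they close (so a half turn about z gives the same grasp; the last joint's range is limited). The gripper opens to 94 mm and grips with 3 to 60 N. Pads are 16 mm wide; open, the fingers measure 119 mm over their backs; the gripper's body (75 mm by 177 mm) begins 78 mm behind the grasp point.
Start: joints at [-78.598, 36.005, 2.206, 86.941, -1.547, 57.084, -1.146], TCP at [0.17, 0.627, 0.166] pointing down, gripper open.
Joint ranges: [-175.42, 175.42], [-21.48, 121.26], [-71.46, 75.88], [10.55, 141.38], [-63.04, 243.04], [13.31, 113.54], [-168.57, 168.57]. Speed limits (degrees/s): [147.25, 147.25, 180, 180, 180, 180, 180].

INTERFACE

Orientations are given as a 3x3 rotation matrix whose columns are the frame's x, y, z axes.
In Python, from bench import * gives the robot as it stands.
- The arm moves only by the tool step_arm, never from a script. Its argument "commands" is a list that holds one entry, the list of rows, each a list of 7 numbers: the shift along the world's x, y, z in m, then the turn, a rotation vector about the world's x, y, z in rad, then the gripper command: -1 is shut, 1 is fully open, values between are in proportion. In form: [[[x, y, z, rx, ry, rz, fingers], ...]]. A call has exactly 8 rows; each row shifts and turns the commanded pose from where the row before left it; what a row does not reach is not made up. A row lasts 1/8 s, in which the tool goes at most 62.5 mm and 10.7 degrees, less where a joint would pass 70% of its speed; a pose out of reach is approached as far as the arm can. A call with a gripper value outside its range is refused whole. The fingers move at their own pace and stop on an object; the grip force is fixed at half the most. Time passes only in rows, so rows that do not move let the fingers close, or fill a call up. It gives the time, the measured TCP pose, the force, the opening and the grip force at its end, in the units of the state.
- observe(): the state, without advancing time (a new reading comes with each control period).
- get_image(name): name is "side" or "top"; returns a dict with "color" (420x560x3 uint8, red, green, blue), "vertical_fov" (degrees; the focal length in pixels is half the picture's height over the tangent of half this angle, whatever the lens; pixels are square), "cx", "cy" (the principal point, pixels), "position" and "orientation" of the camera in the world. Camera axes: x right, y up, looking along -z (the intrinsics and any distortion apply to the point x, -y, -z); pixel columns grow to the right and rows downward; lengths in m; the calibration is good to about 2 mm. A picture is of the moment at which its call begins. There is no depth.
- close_job(): hands the job in; it is judged then, once.
The state is a dict: "t": time; "joint_positions": joint angles; "qvel": joint speeds; "tau": joint torques, N m; "tcp_pos": TCP position; "eef_rot": TCP orientation; "contact_force": force on the tool from outside, world axes, zero at the start; "moment": the same for the moment, N m; "grip_width": finger opening in m; "grasp_force": force on a finger pad.
Only numpy, scipy, OpenCV 4.12 (cv2) and the standard library are available. Lean on these libraries where they do the work, as an engineer would, in place of code of your own. Each camera call takes 0.05 s, during which the arm holds its last target. There are 200 camera calls.

TASK

Set out the sample panels for viewing: first plug the end stop from the caddy fully into the tray's socket, then lay all the panels on the tray in one straight shingled row that starts at the stop. The first lies flat, slid up against the stop; each further one laps over just the bare strip of the one before, its own bare edge down on the tray between the lips, white face up. When the row lies, hang the key board by its hole on the tray's peg; do not knock over the ink jars.

Things in the scene. Friction and masses are not known exactly. Their poses are not given: they have to be found in the camera images.
- tray: fixed wooden tray, origin under its centre, on the table. Row axis y, 280 mm long, +y (robot's left) is the socket end; x points to its back, away from the robot. Floor 24 mm above the table; a lip 7 mm high over the floor along each long side, 112 mm between lips. Behind it a post 18 mm square, at x = +112, y = +85 mm, its top 184 mm above the table, carries the peg
- tray_socket (a point): centre of the mouth of the rectangular socket in the tray's floor, at floor level, 115 mm from the tray's origin towards +y; axes as the tray's. The socket is 33 mm (x) by 19 mm (y), 18 mm deep, edges chamfered
- tray_peg (a point): point on the axis of the peg, which sticks out level from the post to the tray's -x (to the robot) 178 mm above the table. Peg 10 mm thick, plain from 27 mm behind this point (+x: the post's face) to 22 mm before it, where a 15 mm collar 5 mm long ends it. The post's top is 6 mm above the peg's axis. Axes as the tray's
- caddy: fixed dark wood block 150 (x) x 106 (y) x 32 mm high, origin under its centre. Holds the stop in a hole 33 x 19 mm, 24 mm deep, at x = -36 mm, and the key board upright in a slot 10.5 mm wide along x, 74 mm along y, 24 mm deep, at x = +42 mm
- stop: loose wooden end stop, 70 g: a block 60 (x) x 24 (y) x 36 mm high with a plug 30 x 16 mm, 16 mm long, under it. Origin: centre of the block's underside, where the plug begins; z up. It stands plugged in the caddy at the start. When fully in the tray its block rests on the tray's floor, its long side lies across the row
- key: loose key board of plywood, 60 g, 125 mm tall (z), 70 mm wide (y), 8 mm thick (x), with a round 24 mm hole near the top; small painted chips on the face that looks to -x. Origin: middle of its bottom edge. At the start it stands upright in the caddy's slot, its bottom 8 mm above the table
- key_hole (a point): centre of the key board's hole, 95 mm above its bottom edge and 30 mm below its top edge; when it hangs on the peg this lies about 7 mm below the peg axis
- sheet: fixed sheet of card, 280 (x) x 340 (y) x 3 mm, on the table; the panels lie on it at the start. Origin: centre of its underside
- ink_tall: ink jar 52 mm across, 114 mm tall, a bystander; origin at the centre of its foot
- ink_short: ink jar 46 mm across, 88 mm tall, a bystander; origin at the centre of its foot
- panel_a: one of 3 to 5 equal sample panels (None if absent): loose plywood, 36 g, 100 (x) x 60 (y) x 8 mm thick, origin at the centre of its underside, z up out of the white face. A strip of bare wood 16 mm wide runs along the long edge at -y; the rest is white. In the row its y axis points to the stop
- panel_b: one of 3 to 5 equal sample panels (None if absent): loose plywood, 36 g, 100 (x) x 60 (y) x 8 mm thick, origin at the centre of its underside, z up out of the white face. A strip of bare wood 16 mm wide runs along the long edge at -y; the rest is white. In the row its y axis points to the stop
- panel_c: one of 3 to 5 equal sample panels (None if absent): loose plywood, 36 g, 100 (x) x 60 (y) x 8 mm thick, origin at the centre of its underside, z up out of the white face. A strip of bare wood 16 mm wide runs along the long edge at -y; the rest is white. In the row its y axis points to the stop
- panel_d: one of 3 to 5 equal sample panels (None if absent): loose plywood, 36 g, 100 (x) x 60 (y) x 8 mm thick, origin at the centre of its underside, z up out of the white face. A strip of bare wood 16 mm wide runs along the long edge at -y; the rest is white. In the row its y axis points to the stop
- panel_e: one of 3 to 5 equal sample panels (None if absent): loose plywood, 36 g, 100 (x) x 60 (y) x 8 mm thick, origin at the centre of its underside, z up out of the white face. A strip of bare wood 16 mm wide runs along the long edge at -y; the rest is white. In the row its y axis points to the stop

How it is judged:
By the outcome, as a careful person would: the job done as asked, in the order asked, and still so for the second after the job is handed in, with the robot touching nothing.
Of panel_a, panel_b, panel_c, panel_d, panel_e only 3 to 5 are there at a start; the rules pass over those that are not, and their reading is None.
At some moment in a run one of panel_a, panel_b, panel_c, panel_d, panel_e may be knocked a few centimetres aside while the robot is not near it.
It also fails if it takes over 210 s, if anything falls off the work surface, if the arm or the gripper's body presses on something with over 40 N, if the wrist force passes 120 N, or if a joint passes its speed limit or range.

## Working session

There is one attempt and no reset: what is moved stays moved. The work goes in short steps, Python scripts to look and compute and a tool call to move; the robot and the scene stay as the last step left them, time stands still between calls to the robot, and variables do not carry over. Pictures are saved under pics/ and viewed, at most 14 in all, crops included, and the job is handed in when it is done.

Besides the shell and the picture viewer there is one more tool, called after ">>>" as name(argument=value, ...), one argument or row to a line, values as JSON. step_arm: Moves the arm, as the interface text tells. Its arguments: {"type":"object","properties":{"commands":{"type":"array"}},"required":["commands"]}

```bash
mkdir -p pics; ls
python3 - <<'E'
from bench import *
import cv2
s=observe(); print(s)
for n in ("side","top"):
    g=get_image(n); cv2.imwrite(f"pics/{n}0.png",g["color"][:,:,::-1]); print({k:v for k,v in g.items() if k!="color"})
E
```

```text
pics
{'t': 0.0, 'joint_positions': array([-78.59961182,  36.05626634,   2.20075084,  86.99362754,
        -1.54857043,  57.08308785,  -1.14771108]), 'qvel': array([ 0.06345961, -0.0244752 ,  0.01643638, -0.08003303, -0.06546455,
        0.12344222, -0.00319759]), 'tau': array([ 6.44436500e-05, -5.49725962e+01,  1.14358105e+00, -1.86640871e+01,
       -5.21951099e-02,  2.36276718e-02,  1.67631542e-04]), 'tcp_pos': array([0.16985684, 0.62667726, 0.1651968 ]), 'eef_rot': array([[-9.65146387e-01,  2.61710160e-01, -4.92775201e-04],
       [ 2.61710624e-01,  9.65144826e-01, -1.73617171e-03],
       [ 2.12256598e-05, -1.80462436e-03, -9.99998371e-01]]), 'contact_force': array([ 0.43214724, -0.40116929, -0.30942003]), 'moment': array([-0.04179664, -0.01818678,  0.00022155]), 'grasp_force': 0.0, 'grip_width': 0.09381622964930396}
{'vertical_fov': 50.84791448988396, 'cx': 279.9965384648535, 'cy': 209.25799238588192, 'position': array([-0.04891217, -0.92910425,  0.88952326]), 'orientation': array([[ 0.84279024,  0.31167097, -0.43882322],
       [-0.5382342 ,  0.48358152, -0.69025565],
       [-0.00292585,  0.81793039,  0.57530976]])}
{'vertical_fov': 45.20038436471864, 'cx': 283.07380773737617, 'cy': 214.44559724691578, 'position': array([0.29081355, 0.01048866, 1.77411292]), 'orientation': array([[ 0.0018228 ,  0.99165634, -0.12889675],
       [-0.99992532,  0.00336507,  0.01174838],
       [ 0.0120841 ,  0.12886571,  0.99158842]])}
```

View pics/side0.png

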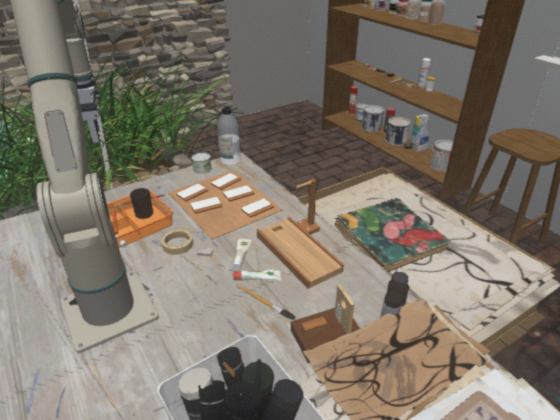

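View pics/top0.png

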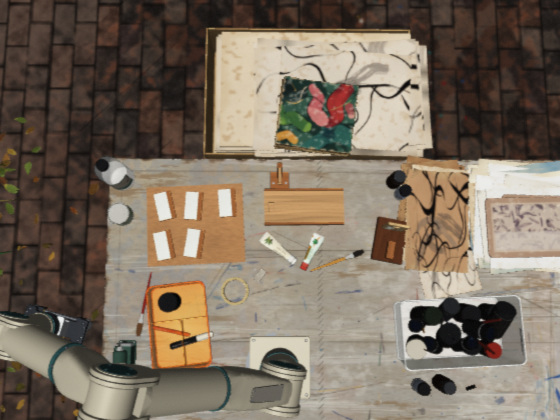

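```bash
cat > h.py <<'E'
import numpy as np, cv2
from bench import *
def K(g):
    f=g["color"].shape[0]/2/np.tan(np.radians(g["vertical_fov"]/2)); return f,g["cx"],g["cy"]
def ray(g,p):
    f,cx,cy=K(g); p=np.atleast_2d(p).astype(float)
    d=np.c_[(p[:,0]-cx)/f,-(p[:,1]-cy)/f,-np.ones(len(p))]
    return d@g["orientation"].T
def toz(g,p,z):
    d=ray(g,p); c=g["position"]; return c+d*((z-c[2])/d[:,2])[:,None]
def proj(g,P):
    f,cx,cy=K(g); q=(np.atleast_2d(P)-g["position"])@g["orientation"]
    return np.c_[cx+f*q[:,0]/-q[:,2],cy-f*q[:,1]/-q[:,2]]
def whites(g,box,thr=185,amin=60):
    c=g["color"]; m=np.zeros(c.shape[:2],np.uint8); x0,y0,x1,y1=box
    m[y0:y1,x0:x1]=(c[y0:y1,x0:x1].min(2)>thr)
    n,l,st,ce=cv2.connectedComponentsWithStats(m)
    return [(cv2.minAreaRect(np.argwhere(l==i)[:,::-1].astype(np.float32)),ce[i],st[i,4]) for i in range(1,n) if st[i,4]>amin]
def crop(g,name,box,s):
    x0,y0,x1,y1=box
    cv2.imwrite(name,cv2.resize(g["color"][y0:y1,x0:x1,::-1],None,fx=s,fy=s,interpolation=cv2.INTER_CUBIC))
E
python3 - <<'E'
from h import *
g=get_image("top"); s=get_image("side")
crop(g,"pics/t1.png",(140,150,420,290),2.85)
crop(s,"pics/s1.png",(160,150,420,350),3)
for w in whites(g,(148,180,245,265)):
    b=cv2.boxPoints(w[0]); print(w[0],w[1],w[2],toz(g,w[1],.011).round(4))
for n,p in dict(ink=(395,180),ink2=(403,192),jar=(118,175),jar2=(120,214)).items(): print(n,toz(g,p,.1))
E
```

```text
((224.39346313476562, 202.327880859375), (26.43643569946289, 11.769645690917969), 84.80557250976562) [224.54662379 202.37942122] 311 [[0.5623 0.1963 0.011 ]]
((162.12353515625, 205.80587768554688), (26.573984146118164, 11.822710037231445), 77.47119140625) [162.11708861 205.85126582] 316 [[0.5491 0.4157 0.011 ]]
((190.70135498046875, 204.9801025390625), (11.773862838745117, 26.740638732910156), 3.814074993133545) [190.81587302 204.98095238] 315 [[0.5525 0.3149 0.011 ]]
((191.59458923339844, 242.4324493408203), (11.836727142333984, 27.290231704711914), 9.462322235107422) [191.47222222 242.57098765] 324 [[0.4199 0.3093 0.011 ]]
((161.2320556640625, 245.2377166748047), (27.33613395690918, 12.040184020996094), 79.3803482055664) [161.28746177 245.44648318] 327 [[0.4096 0.414  0.011 ]]
ink [[ 0.62732386 -0.38811628  0.1       ]]
ink2 [[ 0.58621666 -0.41409243  0.1       ]]
jar [[0.64049048 0.54680224 0.1       ]]
jar2 [[0.50808484 0.53435573 0.1       ]]
```

View pics/t1.png

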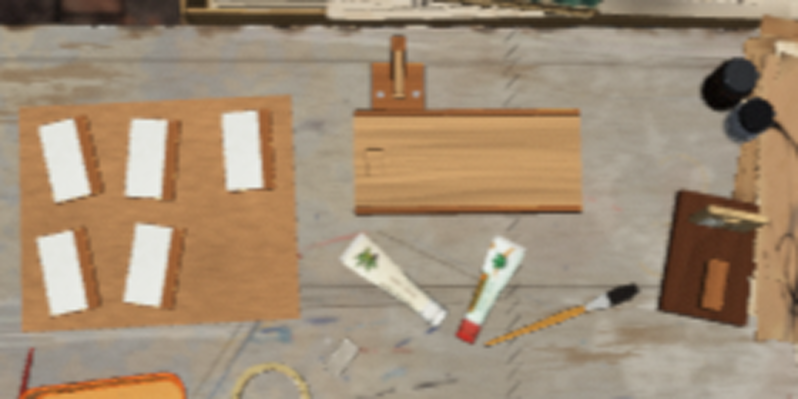

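View pics/s1.png

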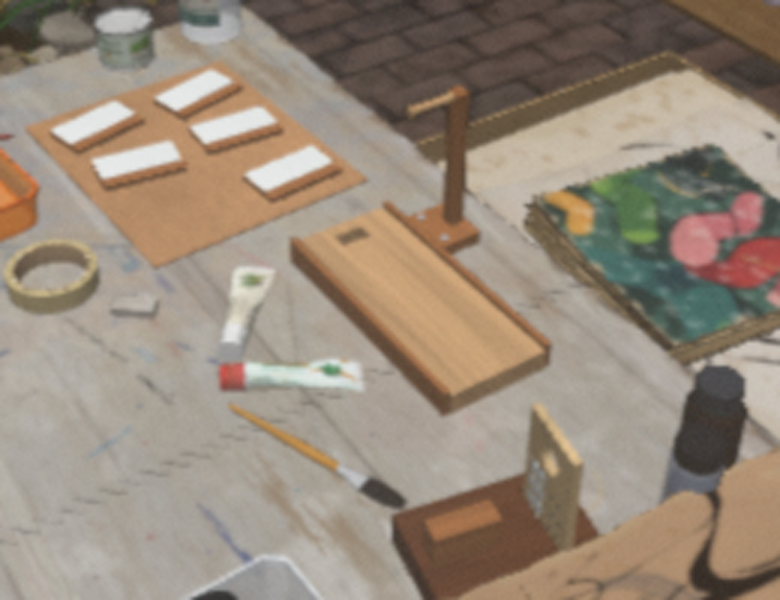

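```bash
cat >> h.py <<'E'
from scipy.optimize import least_squares
from scipy.ndimage import map_coordinates
def pose(p,M): # p=(x,y,yaw)
    c,s=np.cos(p[2]),np.sin(p[2]); M=np.atleast_2d(M)
    return np.c_[p[0]+c*M[:,0]-s*M[:,1],p[1]+s*M[:,0]+c*M[:,1],M[:,2]]
def edgeobs(g,img,A,B,w,n=24):
    a,b=proj(g,[A,B]); d=(b-a)/np.linalg.norm(b-a); nn=np.array([-d[1],d[0]])
    t=np.linspace(.08,.92,n); u=np.arange(-w,w+.01,.25)
    q=(a+(b-a)*t[:,None])[:,None]+u[None,:,None]*nn
    v=np.stack([map_coordinates(img[:,:,k],[q[...,1],q[...,0]],order=1) for k in range(3)],-1)
    gr=np.abs(np.gradient(v,axis=1)).sum(2).mean(0); gr=cv2.GaussianBlur(gr[None],(0,0),1)[0]
    gr*=np.exp(-(u/w)**2); 
    return gr,u,nn
def fit(views,p,ws=(4,3,2,1.5,1.5)):
    """views: list of (g,[(A,B) model edges]); each edge split in 4 pieces"""
    p=np.array(p,float)
    for w in ws:
        ob=[]
        for g,E in views:
            img=g["color"].astype(float)
            for A,B in E:
                A,B=np.array(A),np.array(B)
                for i in range(4):
                    a,b=A+(B-A)*i/4,A+(B-A)*(i+1)/4
                    P=pose(p,[a,b]); gr,u,nn=edgeobs(g,img,P[0],P[1],w,8)
                    k=gr.argmax(); m=slice(max(0,k-3),k+4); o=(gr[m]*u[m]).sum()/gr[m].sum()
                    mid=(a+b)/2; ob.append((g,mid,proj(g,pose(p,mid))[0]+o*nn,nn))
        f=lambda x:[(proj(g,pose(x,m))[0]-o)@n for g,m,o,n in ob]
        r=least_squares(f,p,loss="soft_l1",f_scale=.4,x_scale=[.01,.01,.01]); p=r.x
    return p,np.sqrt(np.median(r.fun**2)),r.fun
def rect(lx,ly,z,cx=0,cy=0):
    c=[(cx+sx*lx/2,cy+sy*ly/2,z) for sx,sy in((1,1),(1,-1),(-1,-1),(-1,1))]
    return [(c[i],c[(i+1)%4]) for i in range(4)]
E
python3 - <<'E'
from h import *
g=get_image("top"); s=get_image("side")
def rep(n,r): print(n,(r[0][:2]*1000).round(1),np.degrees(r[0][2]).round(2),"res",round(r[1],2))
c=toz(g,[[264.6,190.4],[343.5,190.4],[343.5,223],[264.6,223]],.024); print(c.round(3))
m=c.mean(0)
T=[((.056,.14,.024),(.056,-.14,.024)),((-.056,.14,.031),(-.056,-.14,.031)),((.054,.14,.024),(-.054,.14,.024)),((.054,-.14,.024),(-.054,-.14,.024))]
for v in ([(g,T)],[(s,T)],[(g,T),(s,T)]): rep("tray",fit(v,(m[0],m[1],0)))
c=toz(g,[[378.6,216.7],[371.6,259.5],[402.5,264]],.032); print(c.round(3)); m=(c[0]+c[2])/2
yaw=np.arctan2(*(c[0]-c[1])[[1,0]]); 
C=rect(.15,.106,.032)
for v in ([(g,C)],[(g,C),(s,[C[2],C[3]])],[(g,[C[0],C[2],C[3]])]): rep("caddy",fit(v,(m[0],m[1],yaw)))
c=toz(g,[[140+706/2.85,150+262/2.85],[140+730/2.85,150+262/2.85],[140+701/2.85,150+306/2.85],[140+726/2.85,150+308/2.85]],.068);m=c.mean(0)
S=rect(.06,.024,.068)
for v in ([(g,S)],[(s,S)],[(g,S),(s,S)]): rep("stop",fit(v,(m[0],m[1],yaw)))
E
```

```text
[[ 0.603  0.055  0.024]
 [ 0.605 -0.223  0.024]
 [ 0.489 -0.222  0.024]
 [ 0.488  0.054  0.024]]
tray [547.9 -82.2] 0.26 res 0.05
tray [547.4 -88.3] 0.26 res 0.07
tray [547.7 -84.6] 0.32 res 0.21
[[ 0.51  -0.343  0.032]
 [ 0.362 -0.316  0.032]
 [ 0.346 -0.422  0.032]]
caddy [ 429.1 -376.2] -10.0 res 0.16
caddy [ 427.5 -377.5] -10.55 res 0.29
caddy [ 429.2 -376.1] -10.93 res 0.16
stop [ 394.4 -374.1] -11.42 res 0.13
stop [ 393.9 -380.1] -12.27 res 0.19
stop [ 394.3 -374.2] -10.04 res 0.25
```

>>> step_arm(
  commands=[
    [[0.04, -0.04, 0.017, 0, 0, 0.01, 1], [0.04, -0.04, 0.017, 0, 0, 0.01, 1], [0.04, -0.04, 0.017, 0, 0, 0.01, 1], [0.04, -0.04, 0.017, 0, 0, 0.01, 1], [0.04, -0.04, 0.017, 0, 0, 0.01, 1], [0.04, -0.04, 0.017, 0, 0, 0.01, 1], [0.04, -0.04, 0.017, 0, 0, 0.01, 1], [0.04, -0.04, 0.016, 0, 0, 0.012, 1]],
  ],
)

```text
t: 1.3
tcp_pos: [0.4912, 0.306, 0.3019]
eef_rot: [[-0.983, 0.181, 0.0], [0.181, 0.983, 0.0], [-0.0, 0.001, -1.0]]
contact_force: [0.4, 0.4, -0.0]
grip_width: 0.0939
grasp_force: 0.0
```

>>> step_arm(
  commands=[
    [[0.01, -0.05, 0, 0, 0, 0, 1], [0.01, -0.05, 0, 0, 0, 0, 1], [0.01, -0.05, 0, 0, 0, 0, 1], [0.01, -0.05, 0, 0, 0, 0, 1], [0.01, -0.05, 0, 0, 0, 0, 1], [0, -0.05, 0, 0, 0, 0, 1], [0, -0.05, 0, 0, 0, 0, 1], [0, -0.05, 0, 0, 0, 0, 1]],
  ],
)

```text
t: 2.3
tcp_pos: [0.5399, -0.0942, 0.3012]
eef_rot: [[-0.983, 0.182, 0.0], [0.182, 0.983, 0.0], [-0.0, 0.0, -1.0]]
contact_force: [0.3, -0.4, -0.3]
grip_width: 0.0942
grasp_force: 0.0
```

>>> step_arm(
  commands=[
    [[-0.02, -0.04, -0.01, 0, 0, 0, 1], [-0.02, -0.04, -0.01, 0, 0, 0, 1], [-0.02, -0.04, -0.015, 0, 0, 0, 1], [-0.02, -0.04, -0.015, 0, 0, 0, 1], [-0.02, -0.04, -0.02, 0, 0, 0, 1], [-0.02, -0.04, -0.02, 0, 0, 0, 1], [-0.02, -0.04, -0.02, 0, 0, 0, 1], [-0.02, -0.04, -0.02, 0, 0, 0, 1]],
  ],
)

```text
t: 3.3
tcp_pos: [0.3795, -0.4138, 0.1705]
eef_rot: [[-0.983, 0.182, 0.0], [0.182, 0.983, -0.0], [-0.0, -0.0, -1.0]]
contact_force: [0.7, 0.2, 0.6]
grip_width: 0.0942
grasp_force: 0.0
```

Run:
```python
from h import *
g=get_image("top"); s=get_image("side"); o=observe(); t=o["tcp_pos"]; R=o["eef_rot"]
im=[]
for v in(g,s):
    c=v["color"].copy(); P=proj(v,[t+R[:,1]*.047,t-R[:,1]*.047,t]); print(P.round(1))
    x,y=P[2].astype(int); x0=min(max(x-50,0),460);y0=min(max(y-60,0),300)
    k=cv2.resize(c[y0:y0+120,x0:x0+100,::-1],None,fx=4,fy=4,interpolation=cv2.INTER_CUBIC)
    for q in P: cv2.circle(k,(int((q[0]-x0)*4+2),int((q[1]-y0)*4+2)),2,(255,0,255),-1)
    im.append(k); print(x0,y0)
cv2.imwrite("pics/cal.png",np.hstack(im))
```

```text
[[396.6 250.8]
 [425.7 256.4]
 [411.2 253.6]]
361 193
[[309.6 291.5]
 [328.6 322. ]
 [318.7 306.2]]
268 246
```

View pics/cal.png

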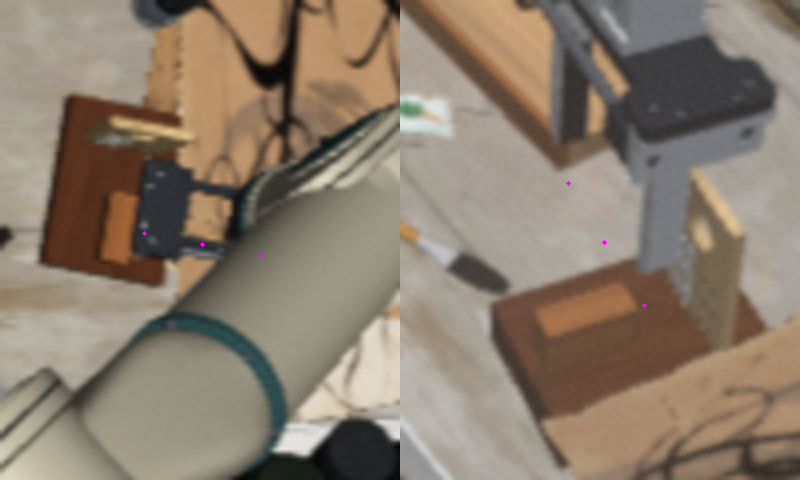

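Run:
```python
from h import *
g=get_image("top"); s=get_image("side"); o=observe(); t=o["tcp_pos"]; R=o["eef_rot"]
im=[]
W=lambda x,y,z:t+R@np.array([x,y,z])
for v,off in((g,(351,183)),(s,(258,216))):
    c=v["color"].copy(); x0,y0=off
    k=cv2.resize(c[y0:y0+120,x0:x0+100,::-1],None,fx=4,fy=4,interpolation=cv2.INTER_CUBIC)
    def L(a,b,col):
        q=proj(v,[a,b]); q=((q-[x0,y0])*4+2).astype(int); cv2.line(k,q[0].tolist(),q[1].tolist(),col,1)
    for sg in(1,-1):
        for y in(.047,.0595):
            for x in(-.01,.01): L(W(x,sg*y,0),W(x,sg*y,-.097),(255,0,255))
            L(W(-.01,sg*y,0),W(.01,sg*y,0),(255,0,255))
    for z in(-.097,-.14):
        for (a,b,c2,d) in((-.0375,-.0885,.0375,-.0885),(.0375,-.0885,.0375,.0885),(.0375,.0885,-.0375,.0885),(-.0375,.0885,-.0375,-.0885)): L(W(a,b,z),W(c2,d,z),(0,255,0))
    im.append(k)
cv2.imwrite("pics/cal2.png",np.hstack(im))
```

```text
(no output)
```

View pics/cal2.png

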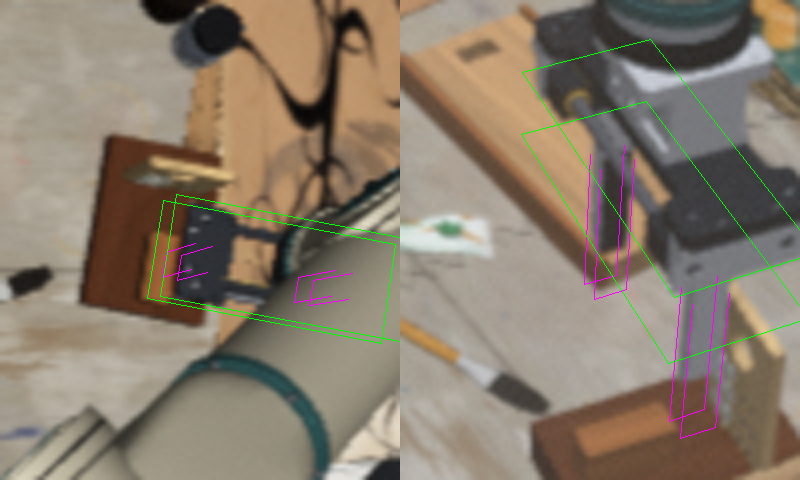

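>>> step_arm(
  commands=[
    [[0.007, 0.018, 0, 0, 0, 0, 1], [0.0075, 0.019, 0, 0, 0, 0, 1], [0, 0, -0.02, 0, 0, 0, 1], [0, 0, -0.02, 0, 0, 0, 1], [0, 0, -0.02, 0, 0, 0, 1], [0, 0, -0.025, 0, 0, 0, 1], [0, 0, -0.02, 0, 0, 0, 1], [0, 0, 0, 0, 0, 0, 1]],
  ],
)

```text
t: 4.5
tcp_pos: [0.3953, -0.3725, 0.0654]
eef_rot: [[-0.984, 0.179, -0.001], [0.179, 0.984, 0.003], [0.002, 0.002, -1.0]]
contact_force: [-0.2, -0.2, 0.2]
grip_width: 0.0939
grasp_force: 0.0
```

Run:
```python
from h import *
g=get_image("top"); s=get_image("side"); o=observe(); t=o["tcp_pos"]; R=o["eef_rot"]; print(t,o["contact_force"])
im=[]
W=lambda x,y,z:t+R@np.array([x,y,z])
for v,off in((g,(341,193)),(s,(250,246))):
    c=v["color"].copy(); x0,y0=off
    k=cv2.resize(c[y0:y0+120,x0:x0+100,::-1],None,fx=4,fy=4,interpolation=cv2.INTER_CUBIC)
    def L(a,b,col):
        q=proj(v,[a,b]); q=((q-[x0,y0])*4+2).astype(int); cv2.line(k,q[0].tolist(),q[1].tolist(),col,1)
    for sg in(1,-1):
        for y in(.047,.0595): L(W(-.01,sg*y,0),W(.01,sg*y,0),(255,0,255))
    im.append(k)
cv2.imwrite("pics/cal3.png",np.hstack(im))
```

```text
[ 0.39588687 -0.37450755  0.06685579] [-0.09196814 -0.47094035 -0.04337432]
```

View pics/cal3.png

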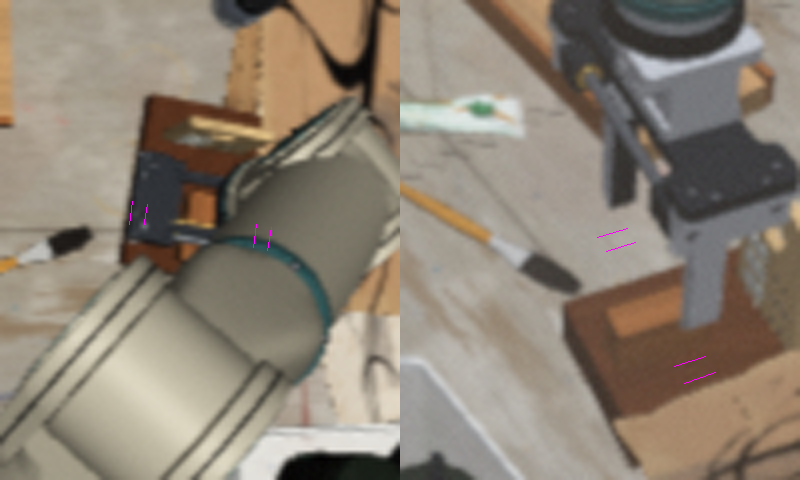

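>>> step_arm(
  commands=[
    [[0, 0, -0.006, 0, 0, 0, 1], [0, 0, -0.006, 0, 0, 0, 1], [0, 0, -0.006, 0, 0, 0, 1], [0, 0, -0.004, 0, 0, 0, 1], [0, 0, -0.004, 0, 0, 0, 1], [0, 0, -0.004, 0, 0, 0, 1], [0, 0, 0, 0, 0, 0, 1], [0, 0, 0, 0, 0, 0, 1]],
  ],
)

```text
t: 5.6
tcp_pos: [0.3946, -0.3757, 0.0361]
eef_rot: [[-0.983, 0.182, 0.0], [0.182, 0.983, -0.0], [-0.0, -0.0, -1.0]]
contact_force: [-0.3, 0.7, 0.8]
grip_width: 0.094
grasp_force: 0.0
```

Run:
```python
from h import *
for i in range(3): print(observe()["tcp_pos"])
s=get_image("side"); o=observe(); print(o["tcp_pos"],o["contact_force"])
crop(s,"pics/c4.png",(270,220,420,350),4)
```

```text
[ 0.39462818 -0.37572629  0.03613376]
[ 0.39462818 -0.37572629  0.03613376]
[ 0.39462818 -0.37572629  0.03613376]
[ 0.3946861  -0.37575121  0.036205  ] [-0.54029814 -0.83492253 -0.0135418 ]
```

View pics/c4.png

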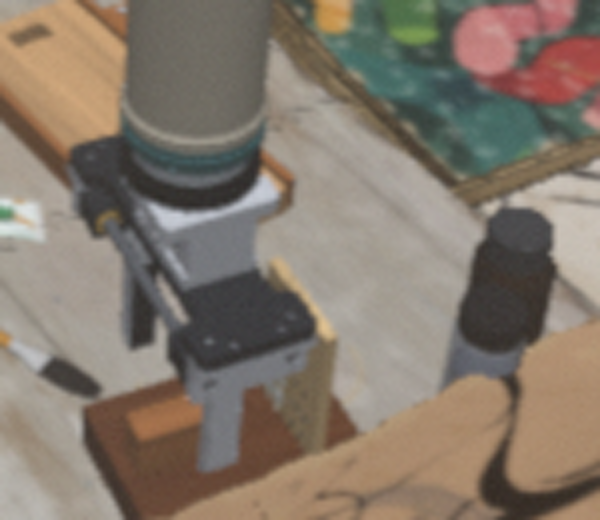

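>>> step_arm(
  commands=[
    [[0, 0, -0.002, 0, 0, 0, 1], [0, 0, -0.001, 0, 0, 0, 1], [0, 0, -0.001, 0, 0, 0, 1], [0, 0, -0.001, 0, 0, 0, 1], [0, 0, -0.001, 0, 0, 0, 1], [0, 0, 0, 0, 0, 0, 1], [0, 0, 0, 0, 0, 0, 1], [0, 0, 0, 0, 0, 0, 1]],
  ],
)

```text
t: 6.65
tcp_pos: [0.3946, -0.3756, 0.0301]
eef_rot: [[-0.983, 0.182, 0.0], [0.182, 0.983, -0.0], [-0.0, -0.0, -1.0]]
contact_force: [1.0, 0.4, 0.6]
grip_width: 0.0944
grasp_force: 0.0
```

>>> step_arm(
  commands=[
    [[0, 0, -0.003, 0, 0, 0, 1], [0, 0, -0.003, 0, 0, 0, 1], [0, 0, -0.003, 0, 0, 0, 1], [0, 0, -0.002, 0, 0, 0, 1], [0, 0, -0.002, 0, 0, 0, 1], [0, 0, -0.002, 0, 0, 0, 1], [0, 0, 0, 0, 0, 0, 1], [0, 0, 0, 0, 0, 0, 1]],
  ],
)

```text
t: 7.65
tcp_pos: [0.3946, -0.3757, 0.0151]
eef_rot: [[-0.983, 0.182, 0.0], [0.182, 0.983, -0.0], [-0.0, -0.0, -1.0]]
contact_force: [-0.5, 0.0, 0.1]
grip_width: 0.094
grasp_force: 0.0
```

>>> step_arm(
  commands=[
    [[0, 0, -0.002, 0, 0, 0, 1], [0, 0, -0.001, 0, 0, 0, 1], [0, 0, -0.001, 0, 0, 0, 1], [0, 0, -0.001, 0, 0, 0, 1], [0, 0, -0.001, 0, 0, 0, 1], [0, 0, 0, 0, 0, 0, 1], [0, 0, 0, 0, 0, 0, 1], [0, 0, 0, 0, 0, 0, 1]],
  ],
)

```text
t: 8.65
tcp_pos: [0.3946, -0.3757, 0.0091]
eef_rot: [[-0.983, 0.182, 0.0], [0.182, 0.983, -0.0], [-0.0, -0.0, -1.0]]
contact_force: [-0.2, 0.0, 0.3]
grip_width: 0.094
grasp_force: 0.0
```

Run:
```python
from h import *
s=get_image("side"); o=observe(); print(o["tcp_pos"],o["contact_force"])
crop(s,"pics/c5.png",(270,250,420,350),5)
```

```text
[ 0.39461847 -0.3756529   0.00912651] [ 0.05927678 -0.68663953 -0.57237865]
```

View pics/c5.png

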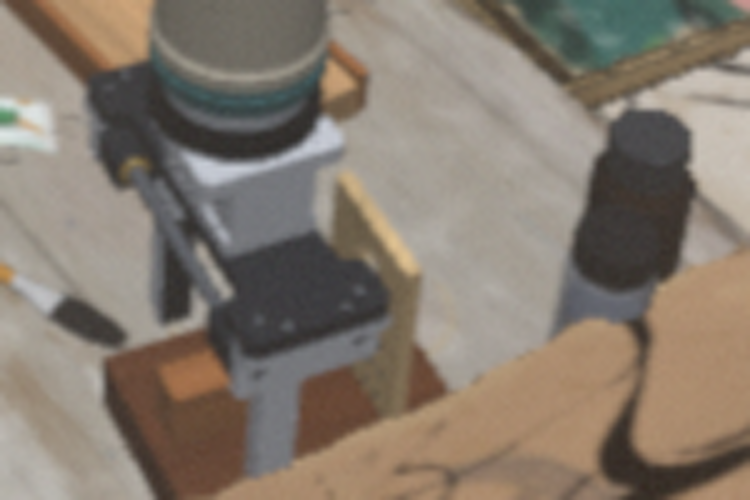

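Run:
```python
from h import *
s=get_image("side"); o=observe(); t=o["tcp_pos"]; R=o["eef_rot"]
for px,sg in (((323.6,345),-1),((270+165/5,250+318/5),1)):
    for z in np.arange(0,.06,.01):
        print(sg,round(z,3),proj(s,[t+R[:,1]*sg*.053+[0,0,z]]).round(1),px)
```

```text
-1 0.0 [[321.7 354.3]] (323.6, 345)
-1 0.01 [[321.9 351.6]] (323.6, 345)
-1 0.02 [[322.1 348.9]] (323.6, 345)
-1 0.03 [[322.3 346.2]] (323.6, 345)
-1 0.04 [[322.6 343.4]] (323.6, 345)
-1 0.05 [[322.8 340.6]] (323.6, 345)
1 0.0 [[303.  321.7]] (303.0, 313.6)
1 0.01 [[303.1 319.1]] (303.0, 313.6)
1 0.02 [[303.2 316.4]] (303.0, 313.6)
1 0.03 [[303.3 313.7]] (303.0, 313.6)
1 0.04 [[303.5 311. ]] (303.0, 313.6)
1 0.05 [[303.6 308.2]] (303.0, 313.6)
```

>>> step_arm(
  commands=[
    [[0, 0, -0.001, 0, 0, 0, 1], [0, 0, -0.001, 0, 0, 0, 1], [0, 0, -0.001, 0, 0, 0, 1], [0, 0, -0.001, 0, 0, 0, 1], [0, 0, 0, 0, 0, 0, 1], [0, 0, 0, 0, 0, 0, 1], [0, 0, 0, 0, 0, 0, 1], [0, 0, 0, 0, 0, 0, 1]],
  ],
)

```text
t: 9.75
tcp_pos: [0.3946, -0.3757, 0.0051]
eef_rot: [[-0.983, 0.182, 0.0], [0.182, 0.983, -0.0], [-0.0, -0.0, -1.0]]
contact_force: [-0.4, -0.5, -0.2]
grip_width: 0.094
grasp_force: 0.0
```

>>> step_arm(
  commands=[
    [[0, 0, 0, 0, 0, 0, -1], [0, 0, 0, 0, 0, 0, -1], [0, 0, 0, 0, 0, 0, -1], [0, 0, 0, 0, 0, 0, -1], [0, 0, 0, 0, 0, 0, -1], [0, 0, 0, 0, 0, 0, -1], [0, 0, 0, 0, 0, 0, -1], [0, 0, 0, 0, 0, 0, -1]],
  ],
)

```text
t: 10.75
tcp_pos: [0.3946, -0.3757, 0.0051]
eef_rot: [[-0.983, 0.182, 0.0], [0.182, 0.983, -0.0], [-0.0, -0.0, -1.0]]
contact_force: [-0.5, -0.3, 0.5]
grip_width: 0.0241
grasp_force: 30.0
```

>>> step_arm(
  commands=[
    [[0, 0, 0.008, 0, 0, 0, -1], [0, 0, 0.012, 0, 0, 0, -1], [0, 0, 0.02, 0, 0, 0, -1], [0, 0, 0.03, 0, 0, 0, -1], [0, 0.01, 0.03, 0, 0, 0, -1], [0.013, 0.0367, 0, 0, 0, 0.0188, -1], [0.02, 0.04, 0, 0, 0, 0.019, -1], [0.02, 0.04, 0, 0, 0, 0.03, -1]],
  ],
)

```text
t: 11.75
tcp_pos: [0.4483, -0.248, 0.1062]
eef_rot: [[-0.993, 0.115, 0.001], [0.115, 0.993, -0.001], [-0.001, -0.0, -1.0]]
contact_force: [0.3, 0.0, -0.5]
grip_width: 0.0237
grasp_force: 30.0
```

>>> step_arm(
  commands=[
    [[0.02, 0.05, 0, 0, 0, 0.03, -1], [0.02, 0.05, 0, 0, 0, 0.03, -1], [0.02, 0.05, 0, 0, 0, 0.03, -1], [0.02, 0.05, 0, 0, 0, 0.03, -1], [0.02, 0.05, -0.02, 0, 0, 0, -1], [0, 0.03, -0.02, 0, 0, 0, -1], [0, 0, -0.01, 0, 0, 0, -1], [0, 0, 0, 0, 0, 0, -1]],
  ],
)

```text
t: 12.75
tcp_pos: [0.5471, 0.0295, 0.0551]
eef_rot: [[-1.0, -0.004, -0.001], [-0.004, 1.0, -0.001], [0.001, -0.001, -1.0]]
contact_force: [-0.3, -0.6, -0.5]
grip_width: 0.0237
grasp_force: 30.0
```

Run:
```python
from h import *
g=get_image("top"); s=get_image("side"); o=observe(); t=o["tcp_pos"]; print(t,np.degrees(np.arctan2(o["eef_rot"][1,1],o["eef_rot"][0,1])),o["grip_width"])
im=[]
for v,c in((g,proj(g,[t])[0]),(s,proj(s,[t])[0])):
    x0,y0=(c-[35,35]).astype(int); print(x0,y0)
    im.append(cv2.resize(v["color"][y0:y0+70,x0:x0+70,::-1],None,fx=5.6,fy=5.6,interpolation=cv2.INTER_CUBIC))
cv2.imwrite("pics/c6.png",np.hstack(im))
```

```text
[0.54801558 0.0288728  0.05590907] 90.12382981976961 0.023820191800243612
236 169
241 184
```

View pics/c6.png

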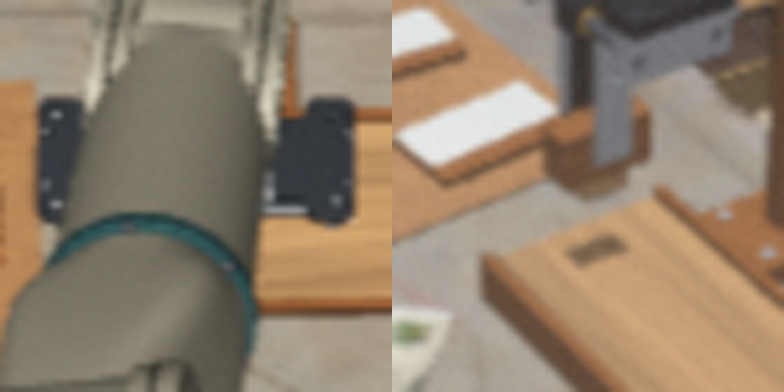

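Run:
```python
from h import *
s=get_image("side"); o=observe(); print(o["tcp_pos"])
S=rect(.033,.019,.024)
for w in((3,2,1.5),(2,1.5,1)):
  r=fit([(s,S)],(.5472,.0267,.0045),w); print(r[0],r[1])
# stop top, z = 0.05(offset)+...
zt=o["tcp_pos"][2]-.0051+.068
E=rect(.06,.024,zt)
r=fit([(s,[E[2],E[1]])],(.5472,.0267,.0045),(3,2,1.5)); print(r[0],r[1])
```

```text
[0.54822015 0.02902366 0.05602143]
[0.54604386 0.0256461  0.00966659] 0.07405153597124399
[ 0.54608393  0.0256568  -0.00324541] 0.04824296282194589
[ 0.54707901  0.02283761 -0.01101836] 0.020311136695859308
```

>>> step_arm(
  commands=[
    [[-0.0005, 0, 0, 0, 0, 0, -1], [0, 0, -0.01, 0, 0, 0, -1], [0, 0, -0.01, 0, 0, 0, -1], [0, 0, -0.01, 0, 0, 0, -1], [0, 0, -0.006, 0, 0, 0, -1], [0, 0, -0.004, 0, 0, 0, -1], [0, 0, 0, 0, 0, 0, -1], [0, 0, 0, 0, 0, 0, -1]],
  ],
)

```text
t: 13.9
tcp_pos: [0.5473, 0.031, 0.0153]
eef_rot: [[-1.0, -0.005, 0.0], [-0.005, 1.0, 0.0], [-0.0, 0.0, -1.0]]
contact_force: [0.1, 0.1, -0.3]
grip_width: 0.0242
grasp_force: 30.0
```

>>> step_arm(
  commands=[
    [[0, 0, -0.001, 0, 0, 0, -1], [0, 0, -0.001, 0, 0, 0, -1], [0, 0, -0.001, 0, 0, 0, -1], [0, 0, 0, 0, 0, 0, -1], [0, 0, 0, 0, 0, 0, -1], [0, 0, 0, 0, 0, 0, -1], [0, 0, 0, 0, 0, 0, -1], [0, 0, 0, 0, 0, 0, -1]],
  ],
)

```text
t: 14.9
tcp_pos: [0.5471, 0.0311, 0.0121]
eef_rot: [[-1.0, -0.005, 0.0], [-0.005, 1.0, 0.0], [-0.0, 0.0, -1.0]]
contact_force: [-0.9, -0.3, 0.3]
grip_width: 0.0239
grasp_force: 30.0
```

>>> step_arm(
  commands=[
    [[0, 0, -0.002, 0, 0, 0, -1], [0, 0, -0.002, 0, 0, 0, -1], [0, 0, -0.002, 0, 0, 0, -1], [0, 0, -0.0015, 0, 0, 0, -1], [0, 0, -0.0015, 0, 0, 0, -1], [0, 0, 0, 0, 0, 0, -1], [0, 0, 0, 0, 0, 0, -1], [0, 0, 0, 0, 0, 0, -1]],
  ],
)

```text
t: 15.9
tcp_pos: [0.5471, 0.0311, 0.0031]
eef_rot: [[-1.0, -0.005, 0.0], [-0.005, 1.0, 0.0], [-0.0, 0.0, -1.0]]
contact_force: [-0.2, -0.8, -0.5]
grip_width: 0.0238
grasp_force: 30.0
```

>>> step_arm(
  commands=[
    [[0, 0, -0.0015, 0, 0, 0, -1], [0, 0, -0.0015, 0, 0, 0, -1], [0, 0, -0.0015, 0, 0, 0, -1], [0, 0, -0.001, 0, 0, 0, -1], [0, 0, -0.001, 0, 0, 0, -1], [0, 0, 0, 0, 0, 0, -1], [0, 0, 0, 0, 0, 0, -1], [0, 0, 0, 0, 0, 0, -1]],
  ],
)

```text
t: 16.9
tcp_pos: [0.5471, 0.031, -0.0029]
eef_rot: [[-1.0, -0.005, 0.0], [-0.005, 1.0, 0.0], [-0.0, 0.0, -1.0]]
contact_force: [-1.1, 0.4, 5.3]
grip_width: 0.0237
grasp_force: 30.0
```

>>> step_arm(
  commands=[
    [[0, 0, 0, 0, 0, 0, 0], [0, 0, 0, 0, 0, 0, 0], [0, 0, 0, 0, 0, 0, 0], [0, 0, -0.001, 0, 0, 0, 0], [0, 0, -0.001, 0, 0, 0, 0], [0, 0, 0, 0, 0, 0, 0], [0, 0, 0, 0, 0, 0, 0], [0, 0, 0, 0, 0, 0, 0]],
  ],
)

```text
t: 17.9
tcp_pos: [0.5471, 0.031, -0.0054]
eef_rot: [[-1.0, -0.005, 0.0], [-0.005, 1.0, -0.0], [-0.0, -0.0, -1.0]]
contact_force: [0.2, -0.8, 0.2]
grip_width: 0.047
grasp_force: 0.0
```

>>> step_arm(
  commands=[
    [[0, 0, -0.001, 0, 0, 0, 0], [0, 0, 0, 0, 0, 0, 0], [0, 0, 0, 0, 0, 0, 0], [0, 0, -0.001, 0, 0, 0, 0], [0, 0, 0, 0, 0, 0, 0], [0, 0, 0, 0, 0, 0, 0], [0, 0, 0, 0, 0, 0, 0], [0, 0, 0, 0, 0, 0, 0]],
  ],
)

```text
t: 18.9
tcp_pos: [0.5471, 0.0311, -0.0074]
eef_rot: [[-1.0, -0.005, -0.0], [-0.005, 1.0, 0.0], [0.0, 0.0, -1.0]]
contact_force: [0.5, 0.5, -0.5]
grip_width: 0.0473
grasp_force: 0.0
```

>>> step_arm(
  commands=[
    [[0, 0, -0.001, 0, 0, 0, 0], [0, 0, 0, 0, 0, 0, 0], [0, 0, 0, 0, 0, 0, 0], [0, 0, -0.001, 0, 0, 0, 0], [0, 0, 0, 0, 0, 0, 0], [0, 0, 0, 0, 0, 0, 0], [0, 0, 0, 0, 0, 0, 0], [0, 0, 0, 0, 0, 0, 0]],
  ],
)

```text
t: 19.9
tcp_pos: [0.5471, 0.0311, -0.0094]
eef_rot: [[-1.0, -0.005, -0.0], [-0.005, 1.0, 0.0], [0.0, 0.0, -1.0]]
contact_force: [-0.3, -0.9, 0.3]
grip_width: 0.0471
grasp_force: 0.0
```

Run:
```python
from h import *
g=get_image("top");o=observe(); print(o["tcp_pos"],o["contact_force"])
for w in whites(g,(148,180,250,265)): print(w[0][2],w[1].round(1),w[2],toz(g,w[1],.011).round(4))
```

```text
[ 0.54710223  0.03108737 -0.00941784] [-0.85321571  0.15403858 -0.14899144]
85.91438293457031 [224.6 202.3] 318 [[0.5624 0.196  0.011 ]]
77.00537872314453 [162.1 205.8] 321 [[0.5492 0.4156 0.011 ]]
4.085616588592529 [190.9 205. ] 320 [[0.5524 0.3146 0.011 ]]
9.462322235107422 [191.5 242.6] 327 [[0.4199 0.3091 0.011 ]]
78.69007110595703 [161.3 245.4] 333 [[0.4099 0.414  0.011 ]]
90.0 [240.9 239.3] 99 [[0.4319 0.1369 0.011 ]]
```

>>> step_arm(
  commands=[
    [[0, 0, -0.001, 0, 0, 0, 0], [0, 0, 0, 0, 0, 0, 0], [0, 0, 0, 0, 0, 0, 0], [0, 0, -0.001, 0, 0, 0, 0], [0, 0, 0, 0, 0, 0, 0], [0, 0, 0, 0, 0, 0, 0], [0, 0, 0, 0, 0, 0, 0], [0, 0, 0, 0, 0, 0, 0]],
  ],
)

```text
t: 20.95
tcp_pos: [0.5471, 0.0311, -0.0114]
eef_rot: [[-1.0, -0.005, -0.0], [-0.005, 1.0, 0.0], [0.0, 0.0, -1.0]]
contact_force: [0.1, 0.5, 0.9]
grip_width: 0.0472
grasp_force: 0.0
```

>>> step_arm(
  commands=[
    [[0, 0, -0.001, 0, 0, 0, 0], [0, 0, 0, 0, 0, 0, 0], [0, 0, -0.001, 0, 0, 0, 0], [0, 0, 0, 0, 0, 0, 0], [0, 0, -0.001, 0, 0, 0, 0], [0, 0, 0, 0, 0, 0, 0], [0, 0, 0, 0, 0, 0, 0], [0, 0, 0, 0, 0, 0, 0]],
  ],
)

```text
t: 21.95
tcp_pos: [0.5471, 0.031, -0.0144]
eef_rot: [[-1.0, -0.005, -0.0], [-0.005, 1.0, 0.0], [0.0, 0.0, -1.0]]
contact_force: [-0.8, -0.4, -0.3]
grip_width: 0.0472
grasp_force: 0.0
```

>>> step_arm(
  commands=[
    [[0, 0, -0.001, 0, 0, 0, 0], [0, 0, 0, 0, 0, 0, 0], [0, 0, -0.001, 0, 0, 0, 0], [0, 0, 0, 0, 0, 0, 0], [0, 0, -0.001, 0, 0, 0, 0], [0, 0, 0, 0, 0, 0, 0], [0, 0, 0, 0, 0, 0, 0], [0, 0, 0, 0, 0, 0, 0]],
  ],
)

```text
t: 22.95
tcp_pos: [0.5473, 0.0311, -0.0153]
eef_rot: [[-1.0, -0.005, 0.001], [-0.005, 1.0, 0.001], [-0.001, 0.001, -1.0]]
contact_force: [-3.8, 0.6, 21.0]
grip_width: 0.0472
grasp_force: 10.8
```

>>> step_arm(
  commands=[
    [[0, 0, 0.005, 0, 0, 0, 0], [0, 0, 0.02, 0, 0, 0, 0], [0, 0, 0.03, 0, 0, 0, 0], [0, 0, 0.03, 0, 0, 0, 0.5], [0, 0.02, 0.02, 0, 0, 0, 0.6], [0, 0.03, 0, 0, 0, 0, 0.7], [0, 0.03, 0, 0, 0, 0, 0.7], [0, 0.01, 0, 0, 0, 0, 0.7]],
  ],
)

```text
t: 23.95
tcp_pos: [0.5467, 0.1233, 0.0873]
eef_rot: [[-1.0, -0.008, -0.0], [-0.008, 1.0, 0.001], [0.0, 0.001, -1.0]]
contact_force: [1.1, -0.3, 0.2]
grip_width: 0.0796
grasp_force: 0.0
```

```bash
cat >> h.py <<'E'
Z=.039 # real tip z = reading + Z
def panels(g=None,z=.011):
    g=g or get_image("top"); out=[]
    for w in whites(g,(140,175,250,270),150,200):
        (c,sz,a)=w[0]
        if not(sz[0]*sz[1]>250 and max(sz)<32): continue
        b=cv2.boxPoints(w[0]); e=max([(b[1]-b[0]),(b[2]-b[1])],key=np.linalg.norm)
        p=toz(g,[w[1],w[1]+e],z); d=p[1]-p[0]; d=d*np.sign(d[0]); yaw=np.arctan2(d[1],d[0])
        c0=p[0][:2]-.008*np.array([-np.sin(yaw),np.cos(yaw)])
        r=fit([(g,rect(.1,.044,z,0,.008)[:1]+rect(.1,.044,z,0,.008)[2:]+[((.05,-.014,z),(-.05,-.014,z))])],(*c0,yaw),(2,1.5,1))
        q=r[0]; q[1]-=.0016; out.append((q,r[1]))
    return out
E
python3 - <<'E'
from h import *
o=observe(); print(o["tcp_pos"],np.degrees(np.arctan2(o["eef_rot"][1,1],o["eef_rot"][0,1]))-90)
for q,r in panels(): print((q[:2]*1000).round(1),"yaw",np.degrees(q[2]).round(1),q[2].round(3),r.round(2))
s=get_image("side"); S=rect(.06,.024,.060)
r=fit([(s,S)],(.5472,.0267,.0045),(3,2,1.5)); print(r[0],r[1])
E
```

```text
[0.54672616 0.12327135 0.08729347] 0.46379852545487665
[551.4 406.2] yaw 14.5 0.253 0.15
[552.1 305.2] yaw -3.2 -0.055 0.07
[419.3 299.5] yaw -7.7 -0.134 0.06
[411.9 404.5] yaw 12.7 0.222 0.08
[0.54400437 0.02456777 0.03432989] 0.13927117031093025
```

>>> step_arm(
  commands=[
    [[0.005, 0.044, 0, 0, 0, -0.02, 0.7], [0, 0.05, 0, 0, 0, -0.02, 0.7], [0, 0.05, -0.02, 0, 0, -0.021, 0.7], [0, 0.04, -0.03, 0, 0, 0, 0.7], [0, 0, -0.03, 0, 0, 0, 0.7], [0, 0, -0.022, 0, 0, 0, 0.7], [0, 0, -0.01, 0, 0, 0, 0.7], [0, 0, 0, 0, 0, 0, 0.7]],
  ],
)

```text
t: 25.05
tcp_pos: [0.5523, 0.3036, -0.0248]
eef_rot: [[-0.998, 0.057, -0.001], [0.057, 0.998, -0.001], [0.001, -0.001, -1.0]]
contact_force: [0.8, 0.0, 0.8]
grip_width: 0.0803
grasp_force: 0.0
```

>>> step_arm(
  commands=[
    [[0, 0, -0.005, 0, 0, 0, 0.7], [0, 0, -0.003, 0, 0, 0, 0.7], [0, 0, -0.002, 0, 0, 0, 0.7], [0, 0, 0, 0, 0, 0, 0.7], [0, 0, 0, 0, 0, 0, -1], [0, 0, 0, 0, 0, 0, -1], [0, 0, 0, 0, 0, 0, -1], [0, 0, 0, 0, 0, 0, -1]],
  ],
)

```text
t: 26.05
tcp_pos: [0.5522, 0.3052, -0.0343]
eef_rot: [[-0.998, 0.056, 0.0], [0.056, 0.998, 0.0], [-0.0, 0.0, -1.0]]
contact_force: [0.5, 0.1, 0.3]
grip_width: 0.0595
grasp_force: 30.0
```

>>> step_arm(
  commands=[
    [[0, 0, 0.01, 0, 0, 0, -1], [0, 0, 0.025, 0, 0, 0, -1], [0, 0, 0.03, 0, 0, 0, -1], [0, -0.01, 0.03, 0, 0, 0, -1], [0, -0.04, 0, 0, 0, 0.02, -1], [0, -0.05, 0, 0, 0, 0.02, -1], [0, -0.05, 0, 0, 0, 0.021, -1], [-0.005, -0.05, 0, 0, 0, 0, -1]],
  ],
)

```text
t: 27.05
tcp_pos: [0.5476, 0.1033, 0.0614]
eef_rot: [[-1.0, -0.005, 0.001], [-0.005, 1.0, 0.0], [-0.001, -0.0, -1.0]]
contact_force: [0.5, -0.3, -1.2]
grip_width: 0.0595
grasp_force: 30.0
```

>>> step_arm(
  commands=[
    [[0, -0.05, 0, 0, 0, 0, -1], [0, -0.05, 0, 0, 0, 0, -1], [0, -0.038, 0, 0, 0, 0, -1], [0, 0, -0.02, 0, 0, 0, -1], [0, 0, -0.02, 0, 0, 0, -1], [0, 0, -0.02, 0, 0, 0, -1], [0, 0, -0.008, 0, 0, 0, -1], [0, 0, 0, 0, 0, 0, -1]],
  ],
)

```text
t: 28.05
tcp_pos: [0.547, -0.033, -0.0074]
eef_rot: [[-1.0, -0.005, -0.0], [-0.005, 1.0, -0.0], [0.0, -0.0, -1.0]]
contact_force: [-0.2, 0.1, 0.3]
grip_width: 0.0595
grasp_force: 30.0
```

>>> step_arm(
  commands=[
    [[0, 0, -0.003, 0, 0, 0, -1], [0, 0, -0.002, 0, 0, 0, -1], [0, 0, -0.0005, 0, 0, 0, -1], [0, 0, 0, 0, 0, 0, -1], [0, 0, 0, 0, 0, 0, 0.45], [0, 0, 0, 0, 0, 0, 0.45], [0, 0, 0, 0, 0, 0, 0.45], [0, 0, 0, 0, 0, 0, 0.45]],
  ],
)

```text
t: 29.05
tcp_pos: [0.5471, -0.0329, -0.0129]
eef_rot: [[-1.0, -0.005, -0.0], [-0.005, 1.0, 0.0], [0.0, 0.0, -1.0]]
contact_force: [-0.2, 0.4, 0.2]
grip_width: 0.0684
grasp_force: 0.0
```

>>> step_arm(
  commands=[
    [[0, 0, 0.015, 0, 0, 0, 0.45], [0, 0, 0.02, 0, 0, 0, 0.45], [0, -0.03, 0, 0, 0, 0, -1], [0, -0.03, 0, 0, 0, 0, -1], [0, 0, 0, 0, 0, 0, -1], [0, 0, -0.01, 0, 0, 0, -1], [0, 0, -0.015, 0, 0, 0, -1], [0, 0, -0.008, 0, 0, 0, -1]],
  ],
)

```text
t: 30.05
tcp_pos: [0.5462, -0.0915, -0.0125]
eef_rot: [[-1.0, -0.007, -0.002], [-0.007, 1.0, 0.001], [0.002, 0.001, -1.0]]
contact_force: [-0.4, -0.1, -0.2]
grip_width: 0.0114
grasp_force: 0.0
```

>>> step_arm(
  commands=[
    [[0, 0.01, 0, 0, 0, 0, -1], [0, 0.005, 0, 0, 0, 0, -1], [0, 0.005, 0, 0, 0, 0, -1], [0, 0.005, 0, 0, 0, 0, -1], [0, 0.005, 0, 0, 0, 0, -1], [0, 0.005, 0, 0, 0, 0, -1], [0, 0.003, 0, 0, 0, 0, -1], [0, 0, 0, 0, 0, 0, -1]],
  ],
)

```text
t: 31.05
tcp_pos: [0.5473, -0.0547, -0.0108]
eef_rot: [[-1.0, -0.005, 0.0], [-0.005, 1.0, 0.0], [-0.0, 0.0, -1.0]]
contact_force: [0.3, 0.1, 1.0]
grip_width: 0.0004
grasp_force: 0.3
```

>>> step_arm(
  commands=[
    [[0, 0.001, 0, 0, 0, 0, -1], [0, 0.001, 0, 0, 0, 0, -1], [0, 0, 0, 0, 0, 0, -1], [0, 0, 0, 0, 0, 0, -1], [0, 0, 0, 0, 0, 0, -1], [0, 0, 0, 0, 0, 0, -1], [0, 0, 0, 0, 0, 0, -1], [0, 0, 0, 0, 0, 0, -1]],
  ],
)

```text
t: 32.05
tcp_pos: [0.5471, -0.0531, -0.0109]
eef_rot: [[-1.0, -0.005, 0.0], [-0.005, 1.0, -0.0], [-0.0, -0.0, -1.0]]
contact_force: [0.2, -0.9, 2.2]
grip_width: 0.0003
grasp_force: 1.1
```

>>> step_arm(
  commands=[
    [[0, 0.0005, 0, 0, 0, 0, -1], [0, 0.0005, 0, 0, 0, 0, -1], [0, 0, 0, 0, 0, 0, -1], [0, 0, 0, 0, 0, 0, -1], [0, 0, 0, 0, 0, 0, -1], [0, 0, 0, 0, 0, 0, -1], [0, 0, 0, 0, 0, 0, -1], [0, 0, 0, 0, 0, 0, -1]],
  ],
)

```text
t: 33.05
tcp_pos: [0.5471, -0.0518, -0.0109]
eef_rot: [[-1.0, -0.005, -0.0], [-0.005, 1.0, 0.0], [0.0, 0.0, -1.0]]
contact_force: [-0.0, -0.6, 1.5]
grip_width: 0.0007
grasp_force: 1.0
```

Run:
```python
from h import *
s=get_image("side"); o=observe(); print(o["tcp_pos"],o["contact_force"])
crop(s,"pics/c7.png",(230,200,330,275),6)
```

```text
[ 0.54712386 -0.05187496 -0.01090922] [-0.04830662 -0.73821981  2.03864118]
```

View pics/c7.png

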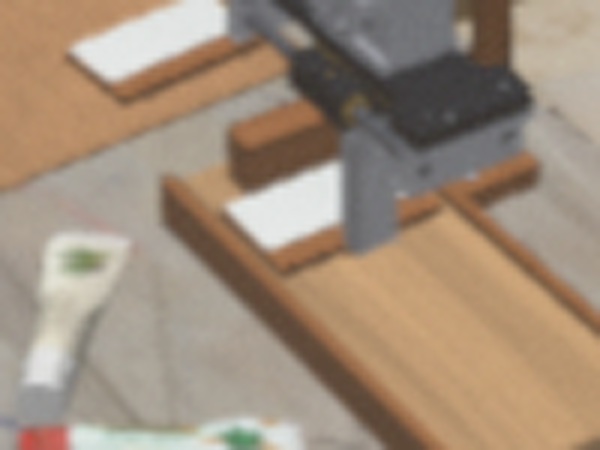

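>>> step_arm(
  commands=[
    [[0, 0.001, 0, 0, 0, 0, -1], [0, 0, 0, 0, 0, 0, -1], [0, 0.001, 0, 0, 0, 0, -1], [0, 0, 0, 0, 0, 0, -1], [0, 0.001, 0, 0, 0, 0, -1], [0, 0, 0, 0, 0, 0, -1], [0, 0, 0, 0, 0, 0, -1], [0, 0, 0, 0, 0, 0, -1]],
  ],
)

```text
t: 34.1
tcp_pos: [0.5471, -0.0488, -0.0109]
eef_rot: [[-1.0, -0.005, -0.0], [-0.005, 1.0, 0.0], [0.0, 0.0, -1.0]]
contact_force: [0.1, -0.9, 2.3]
grip_width: 0.0006
grasp_force: 1.1
```

Run:
```python
from h import *
s=get_image("side"); o=observe(); print(o["tcp_pos"],o["contact_force"])
# edges (side cam has y bias -.0044): stop front-top edge & panel white +y edge
for y0,z,n in((.019,.060,"stop front top"),(.019,.032,"panel +y edge"),(-.025,.032,"strip edge"),(-.041,.032,"panel -y top")):
  for y1 in np.arange(-.012,.009,.002):
    pass
  img=s["color"].astype(float); x0,x1=(.520,.533) if z>.05 else (.502,.528)
  y=y0-.0044; gr,u,nn=edgeobs(s,img,[x0,y,z],[x1,y,z],5,20)
  d=proj(s,[[x0,y+.001,z]])[0]-proj(s,[[x0,y,z]])[0]; k=(d@nn)
  pk=[(round(y0+u[i]/k*.001,4),round(gr[i])) for i in range(1,len(u)-1) if gr[i]>gr[i-1] and gr[i]>gr[i+1] and gr[i]>.3*gr.max()]
  print(n,y0,pk)
```

```text
[ 0.54711698 -0.0487947  -0.01091776] [-0.54744973 -0.58267219  1.50500594]
stop front top 0.019 [(np.float64(0.0391), 8), (np.float64(0.0178), 15)]
panel +y edge 0.019 [(np.float64(0.0178), 43)]
strip edge -0.025 [(np.float64(-0.0272), 41)]
panel -y top -0.041 [(np.float64(-0.0279), 29), (np.float64(-0.0421), 12), (np.float64(-0.0497), 20)]
```

>>> step_arm(
  commands=[
    [[0, 0.001, 0, 0, 0, 0, -1], [0, 0, 0, 0, 0, 0, -1], [0, 0.001, 0, 0, 0, 0, -1], [0, 0, 0, 0, 0, 0, -1], [0, 0, 0, 0, 0, 0, -1], [0, 0, 0, 0, 0, 0, -1], [0, 0, 0, 0, 0, 0, -1], [0, 0, 0, 0, 0, 0, -1]],
  ],
)

```text
t: 35.15
tcp_pos: [0.5471, -0.0469, -0.0109]
eef_rot: [[-1.0, -0.005, -0.0], [-0.005, 1.0, 0.0], [0.0, 0.0, -1.0]]
contact_force: [0.1, -1.3, 2.0]
grip_width: 0.0006
grasp_force: 1.2
```

```bash
cat >> h.py <<'E'
def yedge(s,y0,z,x0,x1,w=4,bias=-.0044,n=20):
  img=s["color"].astype(float); y=y0+bias; gr,u,nn=edgeobs(s,img,[x0,y,z],[x1,y,z],w,n)
  k=(proj(s,[[x0,y+.001,z]])[0]-proj(s,[[x0,y,z]])[0])@nn
  return [(round((y0+u[i]/k*.001)*1000,1),round(gr[i])) for i in range(1,len(u)-1) if gr[i]>gr[i-1] and gr[i]>gr[i+1] and gr[i]>.3*gr.max()]
E
python3 - <<'E'
from h import *
s=get_image("side"); o=observe(); print(o["tcp_pos"],o["contact_force"])
for a in((.019,.060,.520,.533),(.019,.032,.502,.528),(-.025,.032,.502,.528),(-.041,.032,.502,.528)): print(a,yedge(s,*a))
P=[[.502,.019-.0044,.032]]; print(proj(s,P))
E
```

```text
[ 0.54709758 -0.04693362 -0.0109191 ] [ 0.5340879  -0.81143024  1.12608051]
(0.019, 0.06, 0.52, 0.533) [(np.float64(17.8), 15)]
(0.019, 0.032, 0.502, 0.528) [(np.float64(20.2), 42)]
(-0.025, 0.032, 0.502, 0.528) [(np.float64(-25.0), 43)]
(-0.041, 0.032, 0.502, 0.528) [(np.float64(-26.8), 20), (np.float64(-39.9), 11), (np.float64(-47.5), 21)]
[[266.89386204 232.62433512]]
```

>>> step_arm(
  commands=[
    [[0, 0.001, 0, 0, 0, 0, -1], [0, 0, 0, 0, 0, 0, -1], [0, 0, 0, 0, 0, 0, -1], [0, 0.001, 0, 0, 0, 0, -1], [0, 0, 0, 0, 0, 0, -1], [0, 0, 0, 0, 0, 0, -1], [0, 0, 0, 0, 0, 0, -1], [0, 0, 0, 0, 0, 0, -1]],
  ],
)

```text
t: 36.2
tcp_pos: [0.5471, -0.0454, -0.0109]
eef_rot: [[-1.0, -0.005, 0.0], [-0.005, 1.0, -0.0], [-0.0, -0.0, -1.0]]
contact_force: [-0.0, -4.2, 2.3]
grip_width: 0.0004
grasp_force: 2.3
```

>>> step_arm(
  commands=[
    [[0, 0.001, 0, 0, 0, 0, -1], [0, 0, 0, 0, 0, 0, -1], [0, 0, 0, 0, 0, 0, -1], [0, 0.001, 0, 0, 0, 0, -1], [0, 0, 0, 0, 0, 0, -1], [0, 0, 0, 0, 0, 0, -1], [0, 0, 0, 0, 0, 0, -1], [0, 0, 0, 0, 0, 0, -1]],
  ],
)

```text
t: 37.2
tcp_pos: [0.5475, -0.0452, -0.0109]
eef_rot: [[-1.0, -0.004, 0.001], [-0.004, 1.0, -0.002], [-0.001, -0.002, -1.0]]
contact_force: [0.6, -7.2, 1.3]
grip_width: 0.0007
grasp_force: 3.2
```

>>> step_arm(
  commands=[
    [[0, -0.003, 0, 0, 0, 0, -1], [0, -0.005, 0.005, 0, 0, 0, -1], [0, -0.01, 0.02, 0, 0, 0, -1], [0, -0.02, 0.03, 0, 0, 0, 0], [0, -0.02, 0.02, 0, 0, 0, 0.7], [0, -0.02, 0, 0, 0, 0, 0.7], [0, 0, 0, 0, 0, 0, 0.7], [0, 0, 0, 0, 0, 0, 0.7]],
  ],
)

```text
t: 38.2
tcp_pos: [0.5467, -0.1191, 0.0637]
eef_rot: [[-1.0, -0.006, -0.001], [-0.006, 1.0, 0.002], [0.001, 0.002, -1.0]]
contact_force: [0.7, 0.5, 0.4]
grip_width: 0.0469
grasp_force: 0.0
```

Run:
```python
from h import *
o=observe(); print(o["tcp_pos"],np.degrees(np.arctan2(o["eef_rot"][1,1],o["eef_rot"][0,1]))-90)
g=get_image("top"); s=get_image("side")
for q,r in panels(g): print((q[:2]*1000).round(1),"yaw",np.degrees(q[2]).round(1),q[2].round(3),r.round(2))
for a in((.021,.060,.520,.533),(.021,.032,.505,.55),(-.023,.032,.505,.59),(-.039,.032,.505,.59)): print(a,yedge(s,*a))
z=.032; W=rect(.1,.044,z,0,.008); Es=[W[0],W[2],W[3],((.05,-.014,z),(-.05,-.014,z))]
for v in([(s,Es)],[(g,Es)]): r=fit(v,(.547,-.009,.0045),(2,1.5,1)); print(r[0].round(4),r[1].round(2))
```

```text
[ 0.54668092 -0.11905995  0.06372185] 0.35813970942909634
[563.3 186.7] yaw 4.8 0.083 0.07
[551.4 406.2] yaw 14.5 0.253 0.15
[419.2 299.6] yaw -7.9 -0.137 0.07
[411.9 404.4] yaw 12.7 0.222 0.08
(0.021, 0.06, 0.52, 0.533) [(np.float64(38.8), 5), (np.float64(18.6), 14)]
(0.021, 0.032, 0.505, 0.55) [(np.float64(21.0), 47)]
(-0.023, 0.032, 0.505, 0.59) [(np.float64(-24.1), 41)]
(-0.039, 0.032, 0.505, 0.59) [(np.float64(-25.9), 21), (np.float64(-39.0), 11), (np.float64(-46.7), 20)]
[ 0.5469 -0.0137 -0.0013] 0.09
[ 0.5477 -0.0083 -0.0013] 0.23
```

>>> step_arm(
  commands=[
    [[0, 0.0577, 0.01, 0, 0, 0, 0.7], [0, 0.06, 0.01, 0, 0, 0, 0.7], [0, 0.06, 0, 0, 0, 0, 0.7], [0, 0.05, 0, 0, 0, 0.02, 0.7], [0.0063, 0.05, -0.02, 0, 0, 0.03, 0.7], [0.01, 0.03, -0.03, 0, 0, 0.029, 0.7], [0, 0, -0.04, 0, 0, 0, 0.7], [0, 0, -0.01, 0, 0, 0, 0.7]],
  ],
)

```text
t: 39.3
tcp_pos: [0.5604, 0.1873, -0.0185]
eef_rot: [[-0.996, -0.086, -0.005], [-0.086, 0.996, -0.001], [0.005, -0.001, -1.0]]
contact_force: [0.1, 0.1, -0.3]
grip_width: 0.0801
grasp_force: 0.0
```

>>> step_arm(
  commands=[
    [[0, 0, -0.01, 0, 0, 0, 0.7], [0, 0, -0.005, 0, 0, 0, 0.7], [0, 0, -0.0019, 0, 0, 0, 0.7], [0, 0, 0, 0, 0, 0, 0.7], [0, 0, 0, 0, 0, 0, -1], [0, 0, 0, 0, 0, 0, -1], [0, 0, 0, 0, 0, 0, -1], [0, 0, 0, 0, 0, 0, -1]],
  ],
)

```text
t: 40.3
tcp_pos: [0.5636, 0.1869, -0.0326]
eef_rot: [[-0.996, -0.084, 0.0], [-0.084, 0.996, 0.0], [-0.0, 0.0, -1.0]]
contact_force: [-0.9, 0.3, 1.1]
grip_width: 0.0589
grasp_force: 30.0
```

>>> step_arm(
  commands=[
    [[0, 0, 0.01, 0, 0, 0, -1], [0, 0, 0.03, 0, 0, 0, -1], [-0.008, 0, 0.03, 0, 0, -0.03, -1], [-0.0083, -0.0205, 0.03, 0, 0, -0.03, -1], [0, -0.05, 0, 0, 0, -0.019, -1], [0, -0.06, 0, 0, 0, 0, -1], [0, -0.06, 0, 0, 0, 0, -1], [0, -0.05, 0, 0.03, 0, 0, -1]],
  ],
)

```text
t: 41.3
tcp_pos: [0.5471, -0.0552, 0.0678]
eef_rot: [[-1.0, -0.006, 0.001], [-0.006, 1.0, 0.03], [-0.001, 0.03, -1.0]]
contact_force: [-0.7, -0.1, -0.2]
grip_width: 0.0595
grasp_force: 30.0
```

>>> step_arm(
  commands=[
    [[0, 0, 0, 0.05, 0, 0, -1], [0, 0, 0, 0.05, 0, 0, -1], [0, 0, 0, 0.054, 0, 0, -1], [0, 0, -0.02, 0, 0, 0, -1], [0, 0, -0.02, 0, 0, 0, -1], [0, 0, 0, 0, 0, 0, -1], [0, 0, 0, 0, 0, 0, -1], [0, 0, 0, 0, 0, 0, -1]],
  ],
)

```text
t: 42.3
tcp_pos: [0.5478, -0.0538, 0.0281]
eef_rot: [[-1.0, -0.005, 0.001], [-0.005, 0.983, 0.183], [-0.002, 0.183, -0.983]]
contact_force: [-0.3, -0.2, -0.9]
grip_width: 0.0593
grasp_force: 30.0
```

```bash
cat >> h.py <<'E'
def tfit(s,x,y,z,th,ws=(4,3,2,1.5),bias=(-.0005,-.0044)):
    """fit (y,z) of a tilted panel's underside centre in the side view"""
    c,sn=np.cos(th),np.sin(th); p=np.array([x,y,z],float)
    R=np.array([[1,0,0],[0,c,-sn],[0,sn,c]]); b=np.array([*bias,0])
    E=[((-.05,yy,.008),(-.012 ,yy,.008)) for yy in(.03,-.014)]+[((-.05,-.014,.008),(-.05,.03,.008))]+[((.014,yy,.008),(.05 ,yy,.008)) for yy in(-.014,)]
    img=s["color"].astype(float)
    for w in ws:
        ob=[]
        for A,B in E:
            A,B=np.array(A),np.array(B)
            for i in range(3):
                a,bb=A+(B-A)*i/3,A+(B-A)*(i+1)/3
                gr,u,nn=edgeobs(s,img,p+b+R@a,p+b+R@bb,w,8); k=gr.argmax(); m=(a+bb)/2
                ob.append((m,proj(s,[p+b+R@m])[0]+u[k]*nn,nn))
        r=least_squares(lambda q:[(proj(s,[q+b+R@m])[0]-o)@n for m,o,n in ob],p,loss="soft_l1",f_scale=.4,x_scale=[.01]*3); p=r.x
    return p,np.sqrt(np.median(r.fun**2))
E
python3 - <<'E'
from h import *
s=get_image("side"); o=observe(); t=o["tcp_pos"]; R=o["eef_rot"]; print(t,o["grip_width"]); print(R[:,2])
th=np.arctan2(-R[1,2]*-1,-R[2,2]); th=np.arccos(-R[2,2]); print(np.degrees(th))
up=-R[:,2]
A=t+[0,0,.039]-up*.0032          # world bias hypothesis
B=t+up*.039-up*.0032             # tool-axis hypothesis
print("A",A,"B",B)
for I in(A,B): print(tfit(s,*I,th))
crop(s,"pics/c8.png",(220,170,350,270),6)
E
```

```text
[ 0.54772321 -0.05377526  0.02801982] 0.05923836361811134
[ 0.00133027  0.18260139 -0.98318613]
10.521602554269933
A [ 0.54772747 -0.05319093  0.06387362] B [ 0.54767559 -0.06031239  0.06321788]
(array([ 0.50428779, -0.13061251,  0.13039366]), np.float64(0.00023991619498215055))
(array([ 0.50945932, -0.12239016,  0.12260996]), np.float64(0.0003464182826085214))
```

View pics/c8.png

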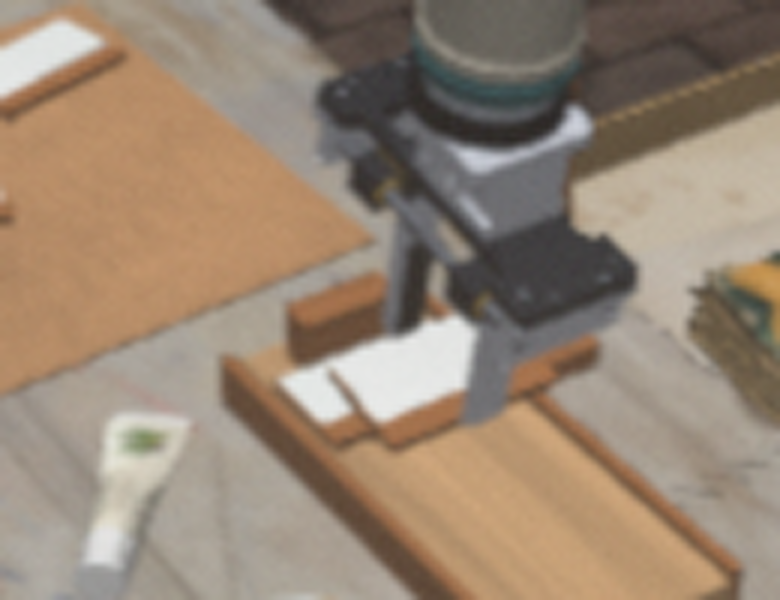

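Run:
```python
from h import *
s=get_image("side"); o=observe(); t=o["tcp_pos"]; R=o["eef_rot"]; up=-R[:,2]; ry=R[:,1]; rx=-R[:,0]
def fitxy(I):
    b=np.array([-.0005,-.0044,0])
    for n,v in (("+y",.03),("-y",-.03)):
        print(n,proj(s,[I+b-rx*.05+ry*v+up*.008]).round(1))
print("seen +y (275,232) -y (284.7,242.5)")
for nm,I in (("A",t+[0,0,.039]-up*.0032),("B",t+up*.039-up*.0032)): print(nm); fitxy(I)
print("1mm -y,+z px:", (proj(s,[[.5,-.05,.06],[.5,-.06,.06],[.5,-.05,.07]])).round(1))
```

```text
seen +y (275,232) -y (284.7,242.5)
A
+y [[272.8 229.1]]
-y [[283.6 242.4]]
B
+y [[274.  230.5]]
-y [[284.9 243.9]]
1mm -y,+z px: [[277.3 236.7]
 [279.1 238.5]
 [277.3 234.1]]
```

>>> step_arm(
  commands=[
    [[0, 0.0073, 0, 0, 0, 0, -1], [0, 0, -0.01, 0, 0, 0, -1], [0, 0, -0.01, 0, 0, 0, -1], [0, 0, -0.006, 0, 0, 0, -1], [0, 0, -0.005, 0, 0, 0, -1], [0, 0, 0, 0, 0, 0, -1], [0, 0, 0, 0, 0, 0, -1], [0, 0, 0, 0, 0, 0, -1]],
  ],
)

```text
t: 43.4
tcp_pos: [0.5474, -0.0465, -0.0035]
eef_rot: [[-1.0, -0.005, 0.001], [-0.005, 0.983, 0.183], [-0.001, 0.183, -0.983]]
contact_force: [-0.6, 0.7, 0.2]
grip_width: 0.0593
grasp_force: 30.0
```

```bash
cat >> h.py <<'E'
def centre(o,h=.0358):
    return o["tcp_pos"]-o["eef_rot"][:,2]*h
def strip(s,c,th=.184):
    """predicted and seen y of the strip boundary of a tilted panel with underside centre c"""
    y=c[1]-.014*np.cos(th)-.008*np.sin(th); z=c[2]-.014*np.sin(th)+.008*np.cos(th)
    return round(y*1000,1),yedge(s,y,z,c[0]-.045,c[0]-.015,5)
E
python3 - <<'E'
from h import *
s=get_image("side"); o=observe(); c=centre(o); print(c,o["contact_force"]); print(strip(s,c))
E
```

```text
[ 0.54728384 -0.05304103  0.03163819] [-0.40095894  0.24160241 -0.2506763 ]
(np.float64(-68.3), [(np.float64(-69.3), 42)])
```

>>> step_arm(
  commands=[
    [[0, 0.0005, -0.001, 0, 0, 0, -1], [0, 0, -0.001, 0, 0, 0, -1], [0, 0, 0, 0, 0, 0, -1], [0, 0, 0, 0, 0, 0, -1], [0, 0, 0, 0, 0, 0, -1], [0, 0, 0, 0, 0, 0, -1], [0, 0, 0, 0, 0, 0, -1], [0, 0, 0, 0, 0, 0, -1]],
  ],
)

```text
t: 44.45
tcp_pos: [0.5472, -0.0458, -0.0056]
eef_rot: [[-1.0, -0.005, 0.0], [-0.005, 0.983, 0.183], [-0.001, 0.183, -0.983]]
contact_force: [-0.9, -0.6, 5.8]
grip_width: 0.0595
grasp_force: 30.0
```

>>> step_arm(
  commands=[
    [[0, 0, 0.0005, 0, 0, 0, 0.5], [0, 0, 0, 0, 0, 0, 0.5], [0, 0, 0, 0, 0, 0, 0.5], [0, 0, 0, 0, 0, 0, 0.5], [0, -0.002, 0.01, 0, 0, 0, 0.5], [0, -0.006, 0.03, 0, 0, 0, 0.5], [0, -0.007, 0.035, -0.09, 0, 0, 0.7], [0, 0, 0, -0.094, 0, 0, 0.7]],
  ],
)

```text
t: 45.45
tcp_pos: [0.5498, -0.0632, 0.0732]
eef_rot: [[-1.0, -0.001, 0.007], [-0.001, 1.0, -0.004], [-0.007, -0.004, -1.0]]
contact_force: [0.1, 1.2, 0.9]
grip_width: 0.0795
grasp_force: 0.0
```

>>> step_arm(
  commands=[
    [[0, -0.04, 0, 0, 0, 0, 0.7], [0, -0.04, 0, 0, 0, 0, 0.7], [0, -0.03, 0, 0, 0, 0, 0.7], [0, 0, 0, 0, 0, 0, 0.7], [0, 0, 0, 0, 0, 0, 0.7], [0, 0, 0, 0, 0, 0, 0.7], [0, 0, 0, 0, 0, 0, 0.7], [0, 0, 0, 0, 0, 0, 0.7]],
  ],
)

```text
t: 46.45
tcp_pos: [0.5472, -0.1703, 0.0697]
eef_rot: [[-1.0, -0.006, -0.0], [-0.006, 1.0, 0.0], [0.0, 0.0, -1.0]]
contact_force: [-0.0, 0.3, -0.3]
grip_width: 0.0803
grasp_force: 0.0
```

Run:
```python
from h import *
o=observe(); print(o["tcp_pos"],o["eef_rot"].round(3).tolist())
g=get_image("top"); s=get_image("side")
for q,r in panels(g): print((q[:2]*1000).round(1),"yaw",np.degrees(q[2]).round(1),q[2].round(3),r.round(2))
c=np.array([.5473,-.0525,.0295]); print(strip(s,c)); 
for x in ((.505,.53),(.53,.56),(.56,.59)):
    y,z=-.0525-.0152,.0295+.0053; print(x,yedge(s,y,z,*x,4),"top",yedge(g,y,z,*x,4,.0016),"1st lap edge(top)",yedge(g,-.0250,.0425,*x,3,.0016),"-y edge",yedge(s,-.0845,.032,*x,3))
crop(s,"pics/c9.png",(235,200,325,260),7)
```

```text
[ 0.54718883 -0.17030365  0.06968233] [[-1.0, -0.006, -0.0], [-0.006, 1.0, 0.0], [0.0, 0.0, -1.0]]
[551.4 406.2] yaw 14.5 0.253 0.15
[419.2 299.6] yaw -7.8 -0.137 0.07
[411.9 404.5] yaw 12.7 0.222 0.08
(np.float64(-67.7), [(np.float64(-68.8), 42)])
(0.505, 0.53) [(np.float64(-68.8), 42)] top [(np.float64(-68.6), 48)] 1st lap edge(top) [(np.float64(-20.7), 15), (np.float64(-26.7), 24)] -y edge [(np.float64(-82.4), 9), (np.float64(-89.7), 19)]
(0.53, 0.56) [(np.float64(-67.7), 41)] top [(np.float64(-68.6), 48)] 1st lap edge(top) [(np.float64(-20.7), 16), (np.float64(-26.7), 25)] -y edge [(np.float64(-82.4), 9), (np.float64(-88.7), 21)]
(0.56, 0.59) [(np.float64(-67.7), 41)] top [(np.float64(-68.6), 52)] 1st lap edge(top) [(np.float64(-20.7), 17), (np.float64(-26.7), 26)] -y edge [(np.float64(-82.4), 10), (np.float64(-88.7), 20)]
```

View pics/c9.png

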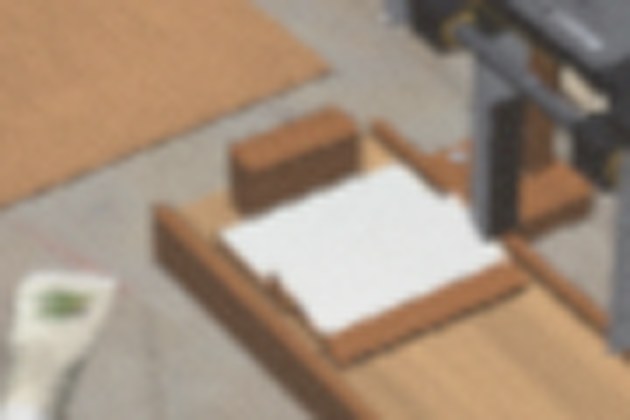

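>>> step_arm(
  commands=[
    [[-0.016, 0.059, 0, 0, 0, -0.02, 0.7], [-0.016, 0.059, 0, 0, 0, -0.02, 0.7], [-0.016, 0.059, 0, 0, 0, -0.02, 0.7], [-0.016, 0.059, 0, 0, 0, -0.02, 0.7], [-0.016, 0.059, 0, 0, 0, -0.02, 0.7], [-0.016, 0.059, 0, 0, 0, -0.02, 0.7], [-0.016, 0.059, 0, 0, 0, -0.02, 0.7], [-0.016, 0.057, -0.02, 0, 0, -0.002, 0.7]],
  ],
)

```text
t: 47.55
tcp_pos: [0.4198, 0.3021, 0.0507]
eef_rot: [[-0.991, 0.136, 0.003], [0.136, 0.991, 0.002], [-0.003, 0.003, -1.0]]
contact_force: [0.7, 0.3, -0.6]
grip_width: 0.0797
grasp_force: 0.0
```

>>> step_arm(
  commands=[
    [[0, 0, -0.03, 0, 0, 0, 0.7], [0, 0, -0.03, 0, 0, 0, 0.7], [0, 0, -0.0125, 0, 0, 0, 0.7], [0, 0, 0, 0, 0, 0, 0.7], [0, 0, 0, 0, 0, 0, 0.7], [0, 0, -0.004, 0, 0, 0, 0.7], [0, 0, -0.004, 0, 0, 0, 0.7], [0, 0, -0.002, 0, 0, 0, 0.7]],
  ],
)

```text
t: 48.55
tcp_pos: [0.419, 0.2991, -0.0329]
eef_rot: [[-0.991, 0.137, -0.0], [0.137, 0.991, 0.0], [0.0, 0.0, -1.0]]
contact_force: [0.9, -0.6, 0.8]
grip_width: 0.08
grasp_force: 0.0
```

>>> step_arm(
  commands=[
    [[0, 0, 0, 0, 0, 0, -1], [0, 0, 0, 0, 0, 0, -1], [0, 0, 0, 0, 0, 0, -1], [0, 0, 0, 0, 0, 0, -1], [0, 0, 0.01, 0, 0, 0, -1], [0, 0, 0.03, 0, 0, 0, -1], [0, 0, 0.03, 0, 0, 0, -1], [0, 0, 0.03, 0, 0, 0, -1]],
  ],
)

```text
t: 49.55
tcp_pos: [0.419, 0.299, 0.0687]
eef_rot: [[-0.991, 0.137, 0.0], [0.137, 0.991, 0.0], [-0.0, 0.0, -1.0]]
contact_force: [0.1, -0.4, -0.5]
grip_width: 0.0594
grasp_force: 30.0
```

>>> step_arm(
  commands=[
    [[0.0165, -0.0486, 0, 0, 0, 0.02, -1], [0.016, -0.0487, 0, 0, 0, 0.02, -1], [0.016, -0.0487, 0, 0, 0, 0.02, -1], [0.016, -0.0487, 0, 0, 0, 0.02, -1], [0.016, -0.0487, 0, 0, 0, 0.02, -1], [0.016, -0.0487, 0, 0, 0, 0.02, -1], [0.016, -0.0487, 0, 0, 0, 0.0226, -1], [0.016, -0.0487, 0, 0.04, 0, 0, -1]],
  ],
)

```text
t: 50.55
tcp_pos: [0.5483, -0.0904, 0.0678]
eef_rot: [[-1.0, -0.009, 0.001], [-0.008, 0.999, 0.041], [-0.001, 0.041, -0.999]]
contact_force: [1.1, -0.2, -0.8]
grip_width: 0.0593
grasp_force: 30.0
```

>>> step_arm(
  commands=[
    [[0, 0, 0, 0.05, 0, 0, -1], [0, 0, 0, 0.05, 0, 0, -1], [0, 0, -0.02, 0.044, 0, 0, -1], [0, 0, -0.02, 0, 0, 0, -1], [0, 0, -0.02, 0, 0, 0, -1], [0, 0, -0.008, 0, 0, 0, -1], [0, 0, 0, 0, 0, 0, -1], [0, 0, 0, 0, 0, 0, -1]],
  ],
)

```text
t: 51.55
tcp_pos: [0.5482, -0.0905, -0.0]
eef_rot: [[-1.0, -0.006, 0.001], [-0.006, 0.983, 0.183], [-0.002, 0.183, -0.983]]
contact_force: [-0.2, -0.0, -0.6]
grip_width: 0.0593
grasp_force: 30.0
```

Run:
```python
from h import *
s=get_image("side"); o=observe(); c=centre(o); print(o["tcp_pos"],c,o["contact_force"],o["eef_rot"].round(3).tolist()); print(strip(s,c),yedge(s,-.0682,.0348,.505,.53))
```

```text
[ 5.48202931e-01 -9.05598832e-02  4.10591631e-06] [ 0.54815942 -0.09709398  0.03520274] [-0.12566565  0.28303178  0.06651705] [[-1.0, -0.006, 0.001], [-0.006, 0.983, 0.183], [-0.002, 0.183, -0.983]]
(np.float64(-112.3), [(np.float64(-113.3), 41)]) [(np.float64(-58.7), 1), (np.float64(-73.5), 4), (np.float64(-78.8), 3)]
```

>>> step_arm(
  commands=[
    [[0, 0, -0.002, 0, 0, 0, -1], [0, 0, -0.002, 0, 0, 0, -1], [0, 0, -0.001, 0, 0, 0, -1], [0, 0, 0, 0, 0, 0, -1], [0, 0, 0, 0, 0, 0, -1], [0, 0, 0, 0, 0, 0, -1], [0, 0, 0, 0, 0, 0, -1], [0, 0, 0, 0, 0, 0, -1]],
  ],
)

```text
t: 52.6
tcp_pos: [0.5476, -0.0904, -0.0058]
eef_rot: [[-1.0, -0.006, -0.0], [-0.005, 0.983, 0.183], [-0.001, 0.183, -0.983]]
contact_force: [-1.3, 0.3, 2.7]
grip_width: 0.059
grasp_force: 30.0
```

>>> step_arm(
  commands=[
    [[0, 0, 0.0003, 0, 0, 0, 0.5], [0, 0, 0, 0, 0, 0, 0.5], [0, 0, 0, 0, 0, 0, 0.5], [0, 0, 0, 0, 0, 0, 0.5], [0, -0.002, 0.01, 0, 0, 0, 0.5], [0, -0.006, 0.03, 0, 0, 0, 0.5], [0, -0.047, 0.035, -0.09, 0, 0, 0.7], [0, -0.05, 0, -0.094, 0, 0, 0.7]],
  ],
)

```text
t: 53.6
tcp_pos: [0.5501, -0.1979, 0.0733]
eef_rot: [[-1.0, -0.005, 0.006], [-0.006, 1.0, -0.005], [-0.006, -0.005, -1.0]]
contact_force: [0.1, -0.6, -1.0]
grip_width: 0.0797
grasp_force: 0.0
```

```bash
cat >> h.py <<'E'
def check(n,y0=-.0682,z=.0348):
    o=observe(); print(o["tcp_pos"],"yaw",np.degrees(np.arctan2(o["eef_rot"][1,1],o["eef_rot"][0,1]))-90)
    g=get_image("top"); s=get_image("side")
    for q,r in panels(g): print((q[:2]*1000).round(1),"yaw",np.degrees(q[2]).round(1),r.round(2))
    for i in range(n):
        y=y0-.0447*i; print(i+2,round(y*1000,1),[(yedge(s,y,z,*x,3),yedge(g,y,z,*x,3,.0016)) for x in ((.505,.53),(.53,.56),(.56,.59))])
    return g,s
E
python3 -c "
from h import *
check(2)"
```

```text
[ 0.55009363 -0.19785069  0.07327579] yaw 0.3138001342592247
[551.4 406.2] yaw 14.5 0.15
[411.9 404.5] yaw 12.7 0.08
2 -68.2 [([(np.float64(-62.9), 1), (np.float64(-68.2), 1), (np.float64(-76.7), 1)], [(np.float64(-65.6), 16), (np.float64(-72.5), 19)]), ([(np.float64(-61.8), 1), (np.float64(-69.3), 1)], [(np.float64(-65.6), 19), (np.float64(-72.6), 22)]), ([(np.float64(-67.1), 1), (np.float64(-72.5), 1)], [(np.float64(-65.6), 19), (np.float64(-72.6), 22)])]
3 -112.9 [([(np.float64(-112.9), 42)], [(np.float64(-113.8), 55)]), ([(np.float64(-112.9), 41)], [(np.float64(-113.8), 53)]), ([(np.float64(-112.9), 40)], [(np.float64(-113.8), 46)])]
```

>>> step_arm(
  commands=[
    [[-0.0136, 0.06, 0, 0, 0, 0.02, 0.7], [-0.0136, 0.06, 0, 0, 0, 0.02, 0.7], [-0.0136, 0.06, 0, 0, 0, 0.02, 0.7], [-0.0136, 0.06, 0, 0, 0, 0.02, 0.7], [-0.0136, 0.06, 0, 0, 0, 0.02, 0.7], [-0.0136, 0.06, 0, 0, 0, 0.02, 0.7], [-0.0136, 0.06, 0, 0, 0, 0.02, 0.7], [-0.0136, 0.06, 0, 0, 0, 0.0264, 0.7]],
  ],
)

```text
t: 54.7
tcp_pos: [0.4371, 0.2871, 0.0696]
eef_rot: [[-0.985, -0.172, -0.002], [-0.172, 0.985, 0.001], [0.001, 0.001, -1.0]]
contact_force: [0.8, 0.7, 0.3]
grip_width: 0.0795
grasp_force: 0.0
```

>>> step_arm(
  commands=[
    [[-0.0136, 0.06, -0.01, 0, 0, 0.02, 0.7], [-0.0132, 0.06, -0.02, 0, 0, 0.03, 0.7], [0, 0, -0.03, 0, 0, 0, 0.7], [0, 0, -0.0323, 0, 0, 0, 0.7], [0, 0, 0, 0, 0, 0, 0.7], [0, 0, -0.004, 0, 0, 0, 0.7], [0, 0, -0.004, 0, 0, 0, 0.7], [0, 0, -0.002, 0, 0, 0, 0.7]],
  ],
)

```text
t: 55.7
tcp_pos: [0.4128, 0.403, -0.0315]
eef_rot: [[-0.976, -0.22, 0.001], [-0.22, 0.976, 0.001], [-0.001, 0.001, -1.0]]
contact_force: [-0.1, -0.1, 0.2]
grip_width: 0.0802
grasp_force: 0.0
```

>>> step_arm(
  commands=[
    [[0, 0, 0, 0, 0, 0, -1], [0, 0, 0, 0, 0, 0, -1], [0, 0, 0, 0, 0, 0, -1], [0, 0, 0, 0, 0, 0, -1], [0, 0, 0.01, 0, 0, 0, -1], [0, 0, 0.03, 0, 0, 0, -1], [0, 0, 0.03, 0, 0, 0, -1], [0, 0, 0.03, 0, 0, 0, -1]],
  ],
)

```text
t: 56.7
tcp_pos: [0.4124, 0.4025, 0.0693]
eef_rot: [[-0.975, -0.22, 0.0], [-0.22, 0.975, 0.0], [-0.0, -0.0, -1.0]]
contact_force: [0.5, 0.5, 0.3]
grip_width: 0.059
grasp_force: 30.0
```

>>> step_arm(
  commands=[
    [[0.017, -0.0594, 0, 0, 0, -0.027, -1], [0.017, -0.06, 0, 0, 0, -0.027, -1], [0.017, -0.06, 0, 0, 0, -0.027, -1], [0.017, -0.06, 0, 0, 0, -0.027, -1], [0.017, -0.06, 0, 0, 0, -0.027, -1], [0.017, -0.06, 0, 0, 0, -0.027, -1], [0.017, -0.06, 0, 0, 0, -0.027, -1], [0.0168, -0.06, 0, 0, 0, -0.0274, -1]],
  ],
)

```text
t: 57.7
tcp_pos: [0.5487, -0.0788, 0.0685]
eef_rot: [[-1.0, -0.005, 0.001], [-0.005, 1.0, 0.0], [-0.001, 0.0, -1.0]]
contact_force: [0.4, -0.1, -0.4]
grip_width: 0.0594
grasp_force: 30.0
```

>>> step_arm(
  commands=[
    [[0, -0.06, 0, 0.05, 0, 0, -1], [0, 0, 0, 0.07, 0, 0, -1], [0, 0, -0.02, 0.064, 0, 0, -1], [0, 0, -0.02, 0, 0, 0, -1], [0, 0, -0.02, 0, 0, 0, -1], [0, 0, -0.008, 0, 0, 0, -1], [0, 0, 0, 0, 0, 0, -1], [0, 0, 0, 0, 0, 0, -1]],
  ],
)

```text
t: 58.7
tcp_pos: [0.5488, -0.1369, 0.0006]
eef_rot: [[-1.0, -0.006, 0.001], [-0.006, 0.983, 0.182], [-0.002, 0.182, -0.983]]
contact_force: [0.1, -0.6, -0.3]
grip_width: 0.0594
grasp_force: 30.0
```

Run:
```python
from h import *
s=get_image("side"); o=observe(); c=centre(o); print(o["tcp_pos"],c,o["contact_force"],o["eef_rot"].round(3).tolist()); print(strip(s,c))
```

```text
[ 0.54887804 -0.13693109  0.00066785] [ 0.54883326 -0.14346189  0.03586709] [-0.10187381 -0.24449871 -0.08923254] [[-1.0, -0.006, 0.001], [-0.006, 0.983, 0.182], [-0.002, 0.182, -0.983]]
(np.float64(-158.7), [(np.float64(-159.6), 42)])
```

>>> step_arm(
  commands=[
    [[-0.0005, 0.002, 0, 0, 0, 0, -1], [0, 0, -0.002, 0, 0, 0, -1], [0, 0, -0.002, 0, 0, 0, -1], [0, 0, -0.0015, 0, 0, 0, -1], [0, 0, 0, 0, 0, 0, -1], [0, 0, 0, 0, 0, 0, -1], [0, 0, 0, 0, 0, 0, -1], [0, 0, 0, 0, 0, 0, -1]],
  ],
)

```text
t: 59.75
tcp_pos: [0.5477, -0.1347, -0.005]
eef_rot: [[-1.0, -0.006, 0.0], [-0.006, 0.983, 0.183], [-0.001, 0.183, -0.983]]
contact_force: [-1.6, 0.3, 6.9]
grip_width: 0.059
grasp_force: 30.0
```

>>> step_arm(
  commands=[
    [[0, 0, 0.0005, 0, 0, 0, 0.5], [0, 0, 0, 0, 0, 0, 0.5], [0, 0, 0, 0, 0, 0, 0.5], [0, 0, 0, 0, 0, 0, 0.5], [0, -0.002, 0.01, 0, 0, 0, 0.5], [0, -0.006, 0.03, 0, 0, 0, 0.5], [0, -0.047, 0.035, -0.09, 0, 0, 0.7], [0, -0.03, 0, -0.094, 0, 0, 0.7]],
  ],
)

```text
t: 60.75
tcp_pos: [0.5499, -0.2242, 0.0737]
eef_rot: [[-1.0, -0.003, 0.006], [-0.003, 1.0, -0.006], [-0.006, -0.006, -1.0]]
contact_force: [-0.1, -0.5, -0.7]
grip_width: 0.0795
grasp_force: 0.0
```

```bash
python3 -c "
from h import *
check(3)"
```

```text
[ 0.54993252 -0.22415695  0.07369678] yaw 0.1462296303230488
[551.4 406.2] yaw 14.5 0.15
2 -68.2 [([(np.float64(-68.2), 1), (np.float64(-76.7), 1)], [(np.float64(-65.6), 16), (np.float64(-72.5), 19)]), ([(np.float64(-61.8), 1), (np.float64(-70.3), 1), (np.float64(-75.7), 0)], [(np.float64(-65.6), 19), (np.float64(-72.6), 22)]), ([(np.float64(-57.4), 0), (np.float64(-61.7), 0), (np.float64(-68.2), 0), (np.float64(-73.6), 0), (np.float64(-79.0), 0)], [(np.float64(-65.6), 19), (np.float64(-72.6), 22)])]
3 -112.9 [([(np.float64(-107.9), 1), (np.float64(-113.9), 1), (np.float64(-118.9), 1), (np.float64(-124.0), 1)], [(np.float64(-110.3), 18), (np.float64(-117.2), 16)]), ([(np.float64(-107.8), 1), (np.float64(-113.9), 1)], [(np.float64(-110.3), 20), (np.float64(-117.3), 16)]), ([(np.float64(-106.8), 0), (np.float64(-112.9), 1), (np.float64(-118.0), 1)], [(np.float64(-110.3), 14), (np.float64(-115.5), 11)])]
4 -157.6 [([(np.float64(-156.6), 41)], [(np.float64(-159.3), 45)]), ([(np.float64(-156.6), 40)], [(np.float64(-156.7), 59)]), ([(np.float64(-156.6), 40)], [(np.float64(-155.9), 50)])]
```

>>> step_arm(
  commands=[
    [[0, 0.06, 0, 0, 0, 0.02, 0.7], [0, 0.06, 0, 0, 0, 0.02, 0.7], [0, 0.06, 0, 0, 0, 0.02, 0.7], [0, 0.06, 0, 0, 0, 0.02, 0.7], [0, 0.06, 0, 0, 0, 0.02, 0.7], [0, 0.06, 0, 0, 0, 0.02, 0.7], [0, 0.06, 0, 0, 0, 0.03, 0.7], [0, 0.06, 0, 0, 0, 0.03, 0.7]],
  ],
)

```text
t: 61.85
tcp_pos: [0.5464, 0.2627, 0.0696]
eef_rot: [[-0.983, -0.186, -0.002], [-0.186, 0.983, 0.001], [0.002, 0.001, -1.0]]
contact_force: [1.3, -1.3, 0.3]
grip_width: 0.0799
grasp_force: 0.0
```

>>> step_arm(
  commands=[
    [[0.0037, 0.06, -0.01, 0, 0, 0.03, 0.7], [0, 0.06, -0.02, 0, 0, 0.03, 0.7], [0, 0.0259, -0.03, 0, 0, 0.008, 0.7], [0, 0, -0.03, 0, 0, 0, 0.7], [0, 0, 0, 0, 0, 0, 0.7], [0, 0, -0.006, 0, 0, 0, 0.7], [0, 0, -0.004, 0, 0, 0, 0.7], [0, 0, -0.003, 0, 0, 0, 0.7]],
  ],
)

```text
t: 62.85
tcp_pos: [0.552, 0.4055, -0.0322]
eef_rot: [[-0.968, -0.25, 0.001], [-0.25, 0.968, 0.001], [-0.001, 0.001, -1.0]]
contact_force: [0.3, 0.0, -0.0]
grip_width: 0.0797
grasp_force: 0.0
```

>>> step_arm(
  commands=[
    [[0, 0, 0, 0, 0, 0, -1], [0, 0, 0, 0, 0, 0, -1], [0, 0, 0, 0, 0, 0, -1], [0, 0, 0, 0, 0, 0, -1], [0, 0, 0.01, 0, 0, 0, -1], [0, 0, 0.03, 0, 0, 0, -1], [0, 0, 0.03, 0, 0, 0, -1], [0, 0, 0.03, 0, 0, 0, -1]],
  ],
)

```text
t: 63.85
tcp_pos: [0.5514, 0.4054, 0.0686]
eef_rot: [[-0.968, -0.251, 0.0], [-0.251, 0.968, 0.0], [-0.0, 0.0, -1.0]]
contact_force: [-0.4, 0.2, -1.0]
grip_width: 0.0592
grasp_force: 30.0
```

>>> step_arm(
  commands=[
    [[-0.0034, -0.06, 0, 0, 0, -0.03, -1], [0, -0.06, 0, 0, 0, -0.03, -1], [0, -0.06, 0, 0, 0, -0.03, -1], [0, -0.06, 0, 0, 0, -0.03, -1], [0, -0.06, 0, 0, 0, -0.03, -1], [0, -0.06, 0, 0, 0, -0.03, -1], [0, -0.06, 0, 0, 0, -0.03, -1], [0, -0.06, 0, 0, 0, -0.0378, -1]],
  ],
)

```text
t: 64.85
tcp_pos: [0.5483, -0.0765, 0.0678]
eef_rot: [[-1.0, -0.005, 0.001], [-0.005, 1.0, -0.0], [-0.001, -0.0, -1.0]]
contact_force: [1.3, -0.4, -0.0]
grip_width: 0.0591
grasp_force: 30.0
```

>>> step_arm(
  commands=[
    [[0, -0.06, 0, 0.05, 0, 0, -1], [0, -0.045, 0, 0.07, 0, 0, -1], [0, 0, -0.02, 0.064, 0, 0, -1], [0, 0, -0.02, 0, 0, 0, -1], [0, 0, -0.02, 0, 0, 0, -1], [0, 0, -0.007, 0, 0, 0, -1], [0, 0, 0, 0, 0, 0, -1], [0, 0, 0, 0, 0, 0, -1]],
  ],
)

```text
t: 65.85
tcp_pos: [0.5487, -0.1797, 0.0009]
eef_rot: [[-1.0, -0.006, 0.001], [-0.006, 0.983, 0.182], [-0.002, 0.182, -0.983]]
contact_force: [0.8, 0.4, 0.1]
grip_width: 0.0592
grasp_force: 30.0
```

Run:
```python
from h import *
s=get_image("side"); o=observe(); c=centre(o); print(o["tcp_pos"],c,o["contact_force"],o["eef_rot"].round(3).tolist()); print(strip(s,c))
```

```text
[ 0.54874495 -0.17976506  0.00098365] [ 0.5486974  -0.18629151  0.0361837 ] [ 0.04765102 -1.31411678 -0.57018184] [[-1.0, -0.006, 0.001], [-0.006, 0.983, 0.182], [-0.002, 0.182, -0.983]]
(np.float64(-201.5), [(np.float64(-201.5), 41)])
```

>>> step_arm(
  commands=[
    [[0, 0, -0.002, 0, 0, 0, -1], [0, 0, -0.002, 0, 0, 0, -1], [0, 0, -0.0015, 0, 0, 0, -1], [0, 0, 0, 0, 0, 0, -1], [0, 0, 0, 0, 0, 0, -1], [0, 0, 0, 0, 0, 0, -1], [0, 0, 0, 0, 0, 0, -1], [0, 0, 0, 0, 0, 0, -1]],
  ],
)

```text
t: 66.9
tcp_pos: [0.548, -0.1796, -0.0054]
eef_rot: [[-1.0, -0.006, 0.0], [-0.006, 0.983, 0.183], [-0.001, 0.183, -0.983]]
contact_force: [0.3, -0.5, -0.4]
grip_width: 0.0594
grasp_force: 30.0
```

>>> step_arm(
  commands=[
    [[0, 0, 0.0003, 0, 0, 0, 0.5], [0, 0, 0, 0, 0, 0, 0.5], [0, 0, 0, 0, 0, 0, 0.5], [0, 0, 0, 0, 0, 0, 0.5], [0, -0.002, 0.01, 0, 0, 0, 0.5], [0, -0.006, 0.03, 0, 0, 0, 0.5], [-0.02, -0.03, 0.05, -0.09, 0, 0, 0.7], [-0.03, -0.05, 0.05, -0.094, 0, 0, 0.9]],
  ],
)

```text
t: 67.9
tcp_pos: [0.504, -0.259, 0.128]
eef_rot: [[-1.0, -0.007, 0.002], [-0.007, 1.0, -0.003], [-0.002, -0.003, -1.0]]
contact_force: [0.4, 0.0, 0.6]
grip_width: 0.0864
grasp_force: 0.0
```

>>> step_arm(
  commands=[
    [[-0.04, -0.04, 0, 0, 0, 0, 0.9], [-0.04, -0.02, 0, 0, 0, 0, 0.9], [0, 0, 0, 0, 0, 0, 0.9], [0, 0, 0, 0, 0, 0, 0.9], [0, 0, 0, 0, 0, 0, 0.9], [0, 0, 0, 0, 0, 0, 0.9], [0, 0, 0, 0, 0, 0, 0.9], [0, 0, 0, 0, 0, 0, 0.9]],
  ],
)

```text
t: 68.9
tcp_pos: [0.4238, -0.3181, 0.1254]
eef_rot: [[-1.0, -0.006, -0.0], [-0.006, 1.0, 0.0], [0.0, 0.0, -1.0]]
contact_force: [0.3, 0.1, 0.9]
grip_width: 0.0891
grasp_force: 0.0
```

Run:
```python
from h import *
g,s=check(4)
def rep(n,r): print(n,(r[0][:2]*1000).round(1),np.degrees(r[0][2]).round(2),"res",round(r[1],2))
# key: front face (x=-4mm, z .133 top edge, two vertical edges visible in side), key top in side/top
top=rect(.008,.070,.133); 
yaw=-.19; k0=np.array([.429+.042*np.cos(yaw),-.3775+.042*np.sin(yaw)])
kf=[((-.004,.035,.133),(-.004,-.035,.133)),((-.004,.035,.133),(-.004,.035,.09)),((.004,.035,.133),(.004,-.035,.133)),((-.004,-.035,.133),(-.004,-.035,.06))]
print(k0)
for b,v in(("side",[(s,kf)]),("top",[(g,top)])): 
  for ws in((3,2,1.5),(2,1.5,1)): rep(b,fit(v,(*k0,yaw),ws))
crop(g,"pics/k.png",(365,165,425,275),5)
a=cv2.imread("pics/k.png"); b=cv2.resize(s["color"][190:345,240:420,::-1],None,fx=2.7,fy=2.7,interpolation=cv2.INTER_CUBIC)
h=max(a.shape[0],b.shape[0]); pad=lambda m:cv2.copyMakeBorder(m,0,h-m.shape[0],0,0,0)
m=np.hstack([pad(a),pad(b)]); print(m.shape); cv2.imwrite("pics/k.png",m[:600,:800])
```

```text
[ 0.42376073 -0.31809163  0.12544429] yaw 0.3544401509888786
2 -68.2 [([(np.float64(-62.9), 1), (np.float64(-68.2), 1), (np.float64(-72.4), 1), (np.float64(-76.7), 1)], [(np.float64(-65.6), 17), (np.float64(-72.5), 20)]), ([(np.float64(-70.3), 7)], [(np.float64(-65.6), 19), (np.float64(-72.6), 23)]), ([(np.float64(-61.7), 5), (np.float64(-72.5), 9)], [(np.float64(-65.6), 19), (np.float64(-72.6), 22)])]
3 -112.9 [([(np.float64(-114.9), 8)], [(np.float64(-110.3), 19), (np.float64(-117.2), 16)]), ([(np.float64(-113.9), 8)], [(np.float64(-110.3), 21), (np.float64(-117.3), 16)]), ([(np.float64(-116.0), 12)], [(np.float64(-110.3), 14), (np.float64(-115.5), 12)])]
4 -157.6 [([(np.float64(-154.7), 27)], [(np.float64(-155.9), 22), (np.float64(-162.0), 15)]), ([(np.float64(-148.9), 4), (np.float64(-158.6), 6)], [(np.float64(-155.9), 19), (np.float64(-160.2), 17)]), ([(np.float64(-160.5), 5)], [(np.float64(-155.0), 15), (np.float64(-160.2), 21)])]
5 -202.3 [([(np.float64(-201.4), 40)], [(np.float64(-202.3), 40)]), ([(np.float64(-201.4), 27)], [(np.float64(-202.3), 41)]), ([(np.float64(-194.0), 3), (np.float64(-206.0), 5)], [(np.float64(-202.3), 46)])]
[ 0.47024418 -0.38543207]
side [ 467.6 -390. ] -21.23 res 0.15
side [ 468.7 -390.3] -18.03 res 0.2
top [ 474.6 -388.1] -12.39 res 0.21
top [ 472.7 -386.7] -10.39 res 0.09
(550, 786, 3)
```

View pics/k.png

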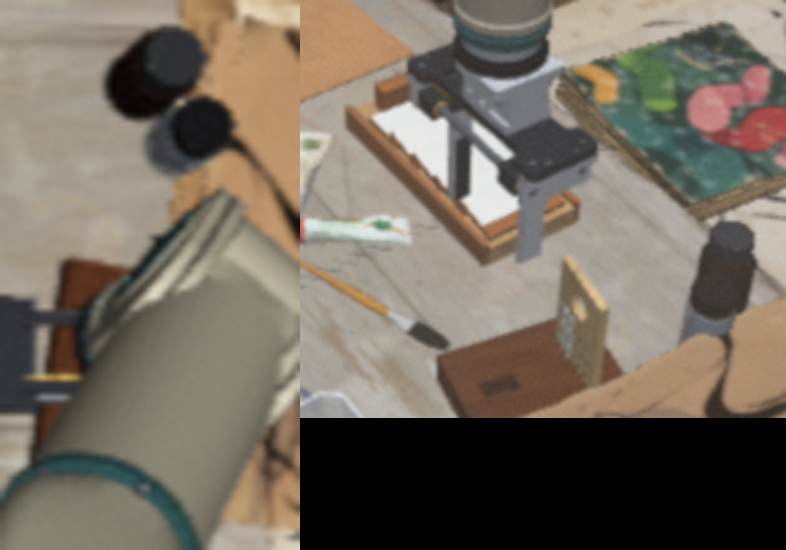

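>>> step_arm(
  commands=[
    [[0.015, -0.02, 0, 0, 0, -0.06, 0.95], [0.015, -0.02, 0, 0, 0, -0.06, 0.95], [0.0159, -0.0274, 0, 0, 0, -0.069, 0.95], [0, 0, 0, 0, 0, 0, 0.95], [0, 0, -0.01, 0, 0, 0, 0.95], [0, 0, -0.01, 0, 0, 0, 0.95], [0, 0, -0.005, 0, 0, 0, 0.95], [0, 0, 0, 0, 0, 0, 0.95]],
  ],
)

```text
t: 70.0
tcp_pos: [0.4691, -0.3851, 0.1]
eef_rot: [[-0.983, 0.182, -0.001], [0.182, 0.983, 0.001], [0.001, 0.001, -1.0]]
contact_force: [-0.3, -0.1, -0.1]
grip_width: 0.0921
grasp_force: 0.0
```

>>> step_arm(
  commands=[
    [[0, 0, -0.005, 0, 0, 0, 0.95], [0, 0, -0.005, 0, 0, 0, 0.95], [0, 0, -0.005, 0, 0, 0, 0.95], [0, 0, -0.005, 0, 0, 0, 0.95], [0, 0, 0, 0, 0, 0, 0.95], [0, 0, 0, 0, 0, 0, 0.95], [0, 0, 0, 0, 0, 0, 0.95], [0, 0, 0, 0, 0, 0, 0.95]],
  ],
)

```text
t: 71.0
tcp_pos: [0.4696, -0.3858, 0.0807]
eef_rot: [[-0.983, 0.182, 0.0], [0.182, 0.983, -0.0], [-0.0, -0.0, -1.0]]
contact_force: [0.2, 0.6, 0.3]
grip_width: 0.092
grasp_force: 0.0
```

>>> step_arm(
  commands=[
    [[0, 0, -0.01, 0, 0, 0, 0.95], [0, 0, -0.01, 0, 0, 0, 0.95], [0, 0, -0.007, 0, 0, 0, 0.95], [0, 0, 0, 0, 0, 0, 0.95], [0, 0, 0, 0, 0, 0, -1], [0, 0, 0, 0, 0, 0, -1], [0, 0, 0, 0, 0, 0, -1], [0, 0, 0, 0, 0, 0, -1]],
  ],
)

```text
t: 72.0
tcp_pos: [0.4697, -0.3859, 0.0538]
eef_rot: [[-0.983, 0.182, 0.0], [0.182, 0.983, -0.0], [-0.0, -0.0, -1.0]]
contact_force: [-0.1, -0.2, 1.2]
grip_width: 0.0707
grasp_force: 30.0
```

Run:
```python
from h import *
o=observe(); print(o["tcp_pos"],o["contact_force"],o["grip_width"],o["grasp_force"])
s=get_image("side")
# key top edge lines in x: find x of key front-top edge near the middle, side view
yaw=-.1833; t=o["tcp_pos"]
def xedge(x0,z,v0,v1,w=4):
    c,sn=np.cos(yaw),np.sin(yaw); P=lambda u,v:np.array([t[0]-.0005+c*u-sn*v,t[1]-.0044+sn*u+c*v,z])
    gr,u,nn=edgeobs(s,s["color"].astype(float),P(x0,v0),P(x0,v1),w,20)
    k=(proj(s,[P(x0+.001,v0)])[0]-proj(s,[P(x0,v0)])[0])@nn
    return [(round((x0+u[i]/k*.001)*1000,1),round(gr[i])) for i in range(1,len(u)-1) if gr[i]>gr[i-1] and gr[i]>gr[i+1] and gr[i]>.3*gr.max()]
for seg in((-.03,-.01),(-.01,.01),(.01,.03)): print(seg,"front top",xedge(-.004,.133,*seg),"back top",xedge(.004,.133,*seg))
# tray peg: post edges
```

```text
[ 0.469676   -0.3859298   0.05381098] [-0.12913943 -0.16030644  1.22352332] 0.0707032844541165 29.99904938042164
(-0.03, -0.01) front top [(np.float64(-10.5), 11), (np.float64(-1.4), 13), (np.float64(4.4), 4)] back top [(np.float64(0.1), 8), (np.float64(4.7), 6), (np.float64(10.5), 4)]
(-0.01, 0.01) front top [(np.float64(-0.7), 10)] back top [(np.float64(0.0), 10), (np.float64(6.7), 9)]
(0.01, 0.03) front top [(np.float64(-2.0), 16), (np.float64(4.0), 9)] back top [(np.float64(-0.7), 12), (np.float64(4.0), 15)]
```

>>> step_arm(
  commands=[
    [[0, 0, 0.01, 0, 0, 0, -1], [0, 0, 0.02, 0, 0, 0, -1], [0, 0, 0.025, 0, 0, 0, -1], [0, 0, 0.02, 0, 0, 0, -1], [0.005, 0.04, 0, 0, 0, 0.02, -1], [0.01, 0.05, 0, 0, 0, 0.02, -1], [0.01, 0.05, 0, 0, 0, 0.02, -1], [0.01, 0.05, 0, 0, 0, 0.03, -1]],
  ],
)

```text
t: 73.05
tcp_pos: [0.5049, -0.194, 0.1292]
eef_rot: [[-0.996, 0.092, 0.001], [0.092, 0.996, 0.0], [-0.001, 0.0, -1.0]]
contact_force: [0.1, 0.5, -0.5]
grip_width: 0.0705
grasp_force: 30.0
```

>>> step_arm(
  commands=[
    [[0.01, 0.05, 0, 0, 0, 0.03, -1], [0.01, 0.05, 0, 0, 0, 0.03, -1], [0.01, 0.05, 0, 0, 0, 0.03, -1], [0.01, 0.03, 0, 0, 0, 0.0077, -1], [0.01, 0.0169, 0, 0, 0, 0, -1], [0, 0, 0, 0, 0, 0, -1], [0, 0, 0, 0, 0, 0, -1], [0, 0, 0, 0, 0, 0, -1]],
  ],
)

```text
t: 74.05
tcp_pos: [0.5541, -0.0007, 0.1286]
eef_rot: [[-1.0, -0.002, -0.0], [-0.002, 1.0, -0.001], [0.0, -0.001, -1.0]]
contact_force: [0.8, -0.6, -0.0]
grip_width: 0.0708
grasp_force: 30.0
```

Run:
```python
from h import *
o=observe(); print(o["tcp_pos"],o["contact_force"],o["grip_width"],o["eef_rot"].round(3).tolist())
s=get_image("side"); g=get_image("top")
def ze(v,x,y,z,u0,u1,ax,bias):
    # edge parallel to y (ax='x': find z of key top front edge)
    pass
b=np.array([-.0005,-.0044,0]); img=s["color"].astype(float)
t=o["tcp_pos"]; zt=t[2]+.0492+.030
# post top: near (-y) side top edge x .651-.669 y=-.008, z .184 ; find offset in px vertical
def off(A,B,w=5):
    gr,u,nn=edgeobs(s,img,np.array(A)+b,np.array(B)+b,w,20); return [(round(u[i],1),round(gr[i])) for i in range(1,len(u)-1) if gr[i]>gr[i-1] and gr[i]>gr[i+1] and gr[i]>.3*gr.max()],nn.round(2)
print("post top -y edge",off([.652,-.008,.184],[.668,-.008,.184]))
print("post -y/-x vertical",off([.651,-.008,.10],[.651,-.008,.15]))
print("peg top",off([.605,.001,.183],[.645,.001,.183]))
print("peg bottom",off([.605,.0,.173],[.645,.0,.173]))
y=t[1]; x=t[0]
print("key top back edge",off([x+.004,y-.033,zt],[x+.004,y-.012,zt]),off([x+.004,y-.033,zt-.125],[x+.004,y+.033,zt-.125]))
print("key -y vertical edges",off([x-.004,y-.035,zt-.12],[x-.004,y-.035,zt-.06]),off([x+.004,y-.035,zt-.12],[x+.004,y-.035,zt-.06]))
print("px per mm y,z", (proj(s,[[.6,.001,.178]])-proj(s,[[.6,0,.178]])).round(2),(proj(s,[[.6,.0,.179]])-proj(s,[[.6,0,.178]])).round(2))
```

```text
[ 0.55407979 -0.00071     0.12862968] [ 0.82177681 -0.55871424 -0.0464148 ] 0.07075649106099724 [[-1.0, -0.002, -0.0], [-0.002, 1.0, -0.001], [0.0, -0.001, -1.0]]
post top -y edge ([(np.float64(-2.8), 5), (np.float64(0.5), 11)], array([0.33, 0.94]))
post -y/-x vertical ([(np.float64(-3.0), 5), (np.float64(3.2), 9)], array([1.  , 0.05]))
peg top ([(np.float64(-0.2), 25), (np.float64(2.0), 23)], array([0.33, 0.94]))
peg bottom ([(np.float64(-3.0), 18), (np.float64(-0.8), 26)], array([0.33, 0.94]))
key top back edge ([(np.float64(-1.8), 5), (np.float64(0.5), 4)], array([ 0.63, -0.78])) ([(np.float64(-1.2), 9), (np.float64(2.8), 3)], array([ 0.67, -0.74]))
key -y vertical edges ([(np.float64(3.0), 10)], array([1.  , 0.01])) ([(np.float64(0.8), 15)], array([1.  , 0.02]))
px per mm y,z [[-0.19 -0.15]] [[ 0.01 -0.28]]
```

>>> step_arm(
  commands=[
    [[0.005, 0.001, 0, 0, 0, 0.003, -1], [0.01, 0, 0, 0, 0, 0, -1], [0.01, 0, 0, 0, 0, 0, -1], [0.005, 0, 0, 0, 0, 0, -1], [0.005, 0, 0, 0, 0, 0, -1], [0, 0, 0, 0, 0, 0, -1], [0, 0, 0, 0, 0, 0, -1], [0, 0, 0, 0, 0, 0, -1]],
  ],
)

```text
t: 75.15
tcp_pos: [0.5893, 0.0022, 0.1286]
eef_rot: [[-1.0, -0.007, -0.0], [-0.007, 1.0, 0.0], [0.0, 0.0, -1.0]]
contact_force: [-0.5, -0.3, -1.0]
grip_width: 0.0703
grasp_force: 30.0
```

>>> step_arm(
  commands=[
    [[0.003, -0.0008, 0, 0, 0, 0, -1], [0.003, 0, 0, 0, 0, 0, -1], [0.003, 0, 0, 0, 0, 0, -1], [0.003, 0, 0, 0, 0, 0, -1], [0, 0, 0, 0, 0, 0, -1], [0, 0, 0, 0, 0, 0, -1], [0, 0, 0, 0, 0, 0, -1], [0, 0, 0, 0, 0, 0, -1]],
  ],
)

```text
t: 76.15
tcp_pos: [0.6014, 0.0014, 0.1286]
eef_rot: [[-1.0, -0.007, -0.0], [-0.007, 1.0, 0.0], [0.0, 0.0, -1.0]]
contact_force: [-0.5, -0.8, -0.5]
grip_width: 0.0705
grasp_force: 30.0
```

>>> step_arm(
  commands=[
    [[0.004, 0, 0, 0, 0, 0, -1], [0.004, 0, 0, 0, 0, 0, -1], [0.004, 0, 0, 0, 0, 0, -1], [0.004, 0, 0, 0, 0, 0, -1], [0.004, 0, 0, 0, 0, 0, -1], [0.003, 0, 0, 0, 0, 0, -1], [0, 0, 0, 0, 0, 0, -1], [0, 0, 0, 0, 0, 0, -1]],
  ],
)

```text
t: 77.15
tcp_pos: [0.6243, 0.0014, 0.1285]
eef_rot: [[-1.0, -0.007, -0.0], [-0.007, 1.0, 0.0], [0.0, 0.0, -1.0]]
contact_force: [-0.7, 0.1, -1.0]
grip_width: 0.0708
grasp_force: 30.0
```

>>> step_arm(
  commands=[
    [[0, 0, -0.002, 0, 0, 0, -1], [0, 0, -0.002, 0, 0, 0, -1], [0, 0, -0.001, 0, 0, 0, -1], [0, 0, -0.001, 0, 0, 0, -1], [0, 0, 0, 0, 0, 0, -1], [0, 0, 0, 0, 0, 0, -1], [0, 0, 0, 0, 0, 0, -1], [0, 0, 0, 0, 0, 0, -1]],
  ],
)

```text
t: 78.15
tcp_pos: [0.6246, 0.0014, 0.1226]
eef_rot: [[-1.0, -0.008, 0.0], [-0.008, 1.0, -0.0], [-0.0, -0.0, -1.0]]
contact_force: [0.0, 0.1, -0.2]
grip_width: 0.0706
grasp_force: 30.0
```

>>> step_arm(
  commands=[
    [[0, 0, -0.001, 0, 0, 0, -1], [0, 0, 0, 0, 0, 0, -1], [0, 0, 0, 0, 0, 0, -1], [0, 0, 0, 0, 0, 0, -1], [0, 0, 0, 0, 0, 0, -1], [0, 0, 0, 0, 0, 0, -1], [0, 0, 0, 0, 0, 0, -1], [0, 0, 0, 0, 0, 0, -1]],
  ],
)

```text
t: 79.15
tcp_pos: [0.6246, 0.0014, 0.1216]
eef_rot: [[-1.0, -0.007, 0.0], [-0.007, 1.0, 0.0], [-0.0, 0.0, -1.0]]
contact_force: [0.1, -0.3, -0.3]
grip_width: 0.0703
grasp_force: 30.0
```

>>> step_arm(
  commands=[
    [[0, 0, -0.0007, 0, 0, 0, -1], [0, 0, 0, 0, 0, 0, -1], [0, 0, 0, 0, 0, 0, -1], [0, 0, -0.0007, 0, 0, 0, -1], [0, 0, 0, 0, 0, 0, -1], [0, 0, 0, 0, 0, 0, -1], [0, 0, 0, 0, 0, 0, -1], [0, 0, 0, 0, 0, 0, -1]],
  ],
)

```text
t: 80.15
tcp_pos: [0.6246, 0.0014, 0.1205]
eef_rot: [[-1.0, -0.008, 0.0], [-0.008, 1.0, 0.0], [-0.0, 0.0, -1.0]]
contact_force: [-1.7, 0.5, 4.3]
grip_width: 0.0707
grasp_force: 30.0
```

>>> step_arm(
  commands=[
    [[0, 0, 0, 0, 0, 0, 0.55], [0, 0, 0, 0, 0, 0, 0.6], [0, 0, 0, 0, 0, 0, 0.75], [0, 0, 0, 0, 0, 0, 0.75], [0, 0, 0, 0, 0, 0, 0.75], [0, 0, 0.005, 0, 0, 0, 0.75], [0, 0, 0.01, 0, 0, 0, 0.75], [0, 0, 0.01, 0, 0, 0, 0.75]],
  ],
)

```text
t: 81.15
tcp_pos: [0.6248, 0.0014, 0.1462]
eef_rot: [[-1.0, -0.007, 0.001], [-0.007, 1.0, -0.0], [-0.001, -0.0, -1.0]]
contact_force: [0.4, 0.6, -0.2]
grip_width: 0.0821
grasp_force: 0.0
```

>>> step_arm(
  commands=[
    [[0, 0, 0.02, 0, 0, 0, 0.75], [0, 0, 0.03, 0, 0, 0, 0.75], [0, 0, 0.03, 0, 0, 0, 0.75], [0, 0, 0.02, 0, 0, 0, 0.75], [-0.05, -0.02, 0, 0, 0, 0, 0.75], [-0.05, -0.05, 0, 0, 0, 0, 0.75], [-0.04, -0.06, 0, 0, 0, 0, 0.75], [0, -0.06, 0, 0, 0, 0, 0.75]],
  ],
)

```text
t: 82.15
tcp_pos: [0.4936, -0.1753, 0.2466]
eef_rot: [[-1.0, -0.009, 0.001], [-0.009, 1.0, 0.001], [-0.001, 0.001, -1.0]]
contact_force: [1.9, -0.3, 0.4]
grip_width: 0.0821
grasp_force: 0.0
```

>>> step_arm(
  commands=[
    [[-0.02, -0.06, 0, 0, 0, 0, 0.75], [-0.02, -0.05, 0, 0, 0, 0, 0.75], [0, 0, 0, 0, 0, 0, 0.75], [0, 0, 0, 0, 0, 0, 0.75], [0, 0, 0, 0, 0, 0, 0.75], [0, 0, 0, 0, 0, 0, 0.75], [0, 0, 0, 0, 0, 0, 0.75], [0, 0, 0, 0, 0, 0, 0.75]],
  ],
)

```text
t: 83.15
tcp_pos: [0.4561, -0.2837, 0.2452]
eef_rot: [[-1.0, -0.008, -0.0], [-0.008, 1.0, 0.0], [0.0, 0.0, -1.0]]
contact_force: [0.3, -0.0, -0.6]
grip_width: 0.0823
grasp_force: 0.0
```

Run:
```python
from h import *
o=observe(); print(o["tcp_pos"],o["contact_force"])
s=get_image("side"); g=get_image("top"); cv2.imwrite("pics/end_s.png",s["color"][:,:,::-1])
img=s["color"].astype(float); b=np.array([-.0005,-.0044,0])
def off(v,A,B,w=5,bb=b):
    gr,u,nn=edgeobs(v,v["color"].astype(float),np.array(A)+bb,np.array(B)+bb,w,20); return [(round(float(u[i]),1),round(gr[i])) for i in range(1,len(u)-1) if gr[i]>gr[i-1] and gr[i]>gr[i+1] and gr[i]>.3*gr.max()],nn.round(2)
x,y,zh=.6246,.0014,.171; zt=zh+.03; zb=zh-.095
print("key +y vert",off(s,[x-.004,y+.035,zb+.01],[x-.004,y+.035,zt-.01]))
print("key -y back vert",off(s,[x+.004,y-.035,zb+.01],[x+.004,y-.035,zt-.01]))
print("key bottom",off(s,[x-.004,y-.03,zb],[x-.004,y+.03,zb]))
print("key top",off(s,[x+.004,y-.03,zt],[x+.004,y+.03,zt]))
for yy in (y-.02,y-.025,y+.02):
    print("colour of key face",img[tuple(proj(s,[[x-.004,yy,zh-.05]])[0].round().astype(int)[::-1])])
y0=-.0682
for i in range(4):
    yy=y0-.0447*i; print(i+2,[(yedge(s,yy,.0348,*q,3),yedge(g,yy,.0348,*q,3,.0016)) for q in ((.505,.53),(.53,.56),(.56,.59))])
z=.032
for nm,yy in(("stop front",.0205),):print(nm,yedge(g,yy,.06,.52,.575,3,.0016))
print("tray end",yedge(g,-.224,.024,.51,.58,3,.0016))
```

```text
[ 0.45605906 -0.28374225  0.24515785] [ 0.344259   -0.02875818 -0.60917963]
key +y vert ([(0.2, 11)], array([1.  , 0.02]))
key -y back vert ([(-2.8, 12), (0.5, 9), (4.0, 10)], array([1.  , 0.04]))
key bottom ([(0.5, 14)], array([ 0.65, -0.76]))
key top ([(-4.2, 6), (-2.2, 6), (-0.2, 10), (3.0, 6), (4.2, 6)], array([ 0.6, -0.8]))
colour of key face [56. 54. 49.]
colour of key face [57. 52. 50.]
colour of key face [119. 108.  94.]
2 [([(np.float64(-68.2), 1), (np.float64(-76.7), 1)], [(np.float64(-65.6), 17), (np.float64(-72.5), 20)]), ([(np.float64(-62.9), 0), (np.float64(-70.3), 1)], [(np.float64(-65.6), 19), (np.float64(-72.6), 23)]), ([(np.float64(-67.1), 1), (np.float64(-75.8), 0)], [(np.float64(-65.6), 19), (np.float64(-72.6), 22)])]
3 [([(np.float64(-109.9), 1), (np.float64(-114.9), 1), (np.float64(-118.9), 1), (np.float64(-124.0), 1)], [(np.float64(-110.3), 19), (np.float64(-117.2), 17)]), ([(np.float64(-105.8), 0), (np.float64(-117.0), 1)], [(np.float64(-110.3), 20), (np.float64(-117.3), 17)]), ([(np.float64(-111.9), 1), (np.float64(-122.1), 0)], [(np.float64(-110.3), 15), (np.float64(-116.4), 12)])]
4 [([(np.float64(-152.8), 1), (np.float64(-157.6), 1), (np.float64(-162.4), 1), (np.float64(-165.2), 1)], [(np.float64(-155.9), 22), (np.float64(-162.0), 16)]), ([(np.float64(-150.9), 1), (np.float64(-159.5), 1), (np.float64(-164.3), 0)], [(np.float64(-155.9), 20), (np.float64(-160.2), 17)]), ([(np.float64(-154.7), 1), (np.float64(-158.6), 0), (np.float64(-162.5), 1)], [(np.float64(-154.1), 15), (np.float64(-160.2), 21)])]
5 [([(np.float64(-201.4), 40)], [(np.float64(-202.3), 40)]), ([(np.float64(-201.4), 41)], [(np.float64(-202.3), 41)]), ([(np.float64(-201.4), 39)], [(np.float64(-202.3), 46)])]
stop front [(np.float64(21.4), 47)]
tray end [(np.float64(-220.5), 11)]
```

```bash
python3 -c "
from bench import *
print(close_job())"
```

```text
the job is handed in; nothing more can be done
None
```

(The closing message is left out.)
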